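# Set out the pin changeover kit along the tape line

## Task

Set out the changeover kit: stand the black ribbon roll in the middle of the round blue patch and lay the steel pin gauge centred along the long red patch. Put the carton flat on the bench midway between the two patches with its long sides along the yellow tape line, and set the green label clip upright on the middle of its top. Lay the yellow hex key set behind the carton (away from the robot), centred on it and parallel to its long side with a gap of about 3 cm, and leave the grease tin and the circuit board where they are.

Things in the scene. Friction and masses are not known exactly. Their poses are not given: they have to be found in the camera images.
- ribbon_roll: Black spare print ribbon on a tan core, an upright cylinder 42 mm in diameter and 76 mm tall, 0.14 kg. Origin at the centre of its underside, z up along the roll. Can be gripped across the 42 mm anywhere on its height.
- pin_gauge: Steel pin gauge, a hexagon body with a thin pin at each end, lying flat: 110 mm long (its y axis), 21 mm wide (x), 18 mm high, 0.07 kg. Origin at the centre of its underside, z up. Grip across the width at the middle of its length.
- small_carton: Small closed brown cardboard carton, rigid, 91 mm long (its x axis), 60 mm wide (y), 55 mm high, 0.11 kg; it starts among the parts in the row nearest the robot. Origin at the centre of its underside, z up; its top is 55 mm above the origin. Grip across the 60 mm width.
- hex_key_set: Yellow folding hex key set, a bar 92 mm long (its y axis), 22 mm wide (x), 24 mm high, 0.14 kg. Origin at the centre of its underside, z up. Grip across the 22 mm width.
- label_clip: Green label clip, a shallow rectangular frame with a pale middle, 38 mm long (its x axis), 30 mm wide (y), 14 mm high (the two long side walls are 13 mm high), 0.018 kg. Origin at the centre of its underside, z up. Grip across the 30 mm width.
- blue_patch: Round blue vinyl patch stuck flat on the bench, 72 mm in diameter, 1 mm thick with no edge to feel: a thing on it rests at bench height. Origin at its centre, at bench height. It lies at one end of the tape line, the left or the right.
- red_patch: Long red vinyl patch stuck flat on the bench, 120 mm long (its y axis, along the tape line), 44 mm wide (x), 1 mm thick with no edge to feel: a thing on it rests at bench height. Origin at its centre, at bench height. It lies at the other end of the tape line.
- tape_line: Yellow tape stuck on the bench, flat, no height that matters: a line 250 mm long and 12 mm wide (its y axis) that joins the centres of the two patches, with a 70 mm cross tick at its middle. Origin at the middle of the line, at bench height, which is exactly midway between the patches' centres; its x axis points away from the robot (the 'behind' side), z up.
- grease_tin: Bystander: round grey grease tin with a yellow lid, 69 mm in diameter, 32 mm high, loose, left of the work. Origin at the centre of its underside. Not to be disturbed. A storage bin hangs over the bench behind it (x above 0.61, y above -0.02), underside 0.42 m up: keep the wrist clear and cross sideways close to the robot.
- spare_board: Bystander: small green circuit board, 36 mm (x) by 60 mm (y), 12 mm high, loose. Origin at the centre of its underside. Not to be disturbed.
There are look-alikes about, which are no part of the job. Leave any orange look-alike of the small_carton alone. Of the things like the ribbon_roll, leave any that is purple; of the rest the smaller one is meant.

How it is judged:
By the outcome, as a careful person would: the job done as asked, in the order asked, and still so for the second after the job is handed in, with the robot touching nothing.
It also fails if it takes over 144 s, if anything falls off the work surface, if the arm or the gripper's body presses on something with over 40 N, if the wrist force passes 120 N, or if a joint passes its speed limit or range.

## Robot

A 6-joint arm with a two-finger parallel gripper is mounted at the origin on a cart in front of the work surface, level with it; the furniture and walls round the work are solid. World frame = base frame: x ahead of the robot, y to its left, z up, the work surface at z = 0. Lengths are in m, angles in rad, forces in N, time in s.
With the tool pointing down it reaches from about 0.25 to 0.85 m from the base axis. Payload 12.5 kg.
Tool frame: the origin (TCP) lies at the very end of the fingers, on their centre line; the grasp point (between the pads) lies bot.hold_point_z behind it (bot.hold_point_z is the distance from the TCP to the grasp point, in m); z points along the fingers, y is the line along which they close (so a half turn about z gives the same grasp; the last joint's range is limited). The gripper opens to 93 mm and grips with 3 to 60 N. Pads are 15 mm wide; open, the fingers measure 128 mm over their backs; the gripper's body (75 mm by 188 mm) begins 65 mm behind the grasp point.
Start: joints at [-1.305, 0.351, 1.652, -0, 1.139, -0.085], TCP at [0.189, -0.516, 0.191] pointing down, gripper open.
Joint ranges: [-2.75, 2.75], [-0.79, 2.1], [0.01, 2.65], [-1.57, 4.71], [0.07, 3.14], [-2.87, 2.87]. Speed limits (rad/s): [2.22, 2.22, 2.79, 3.14, 3.14, 3.14].

## Interface

Orientations are given as a rotation vector (axis times angle).
In Python, from cell import bot gives the robot as it stands. The module is installed in compiled form; this text tells all that it offers.
- The arm moves only by the tool send_rows, never from a script. Its argument "commands" is a list of rows, each a list of 4 numbers: the shift along the world's x, y, z in cm, then the turn about the world's z in rad. A call has 1 to 5 rows; each row shifts and turns the commanded pose from where the row before left it; what a row does not reach is not made up. A row lasts 1/8 s, in which the tool goes at most 62.5 mm and 10.7 degrees, less where a joint would pass 70% of its speed; a pose out of reach is approached as far as the arm can. A call is refused whole if a number of a shift passes 6.25 or a number of a turn 0.188, either way. A call with a gripper value outside its range is refused whole. "fingers" is the gripper's target within -1 to 1 (fully open at 1, half-way at 0, shut at -1), set as the call begins (left out, the last holds). The fingers move at their own pace and stop on an object; "grip_force" is the grip in N (left out, the last holds). Time passes only in rows, so rows that do not move let the fingers close. It gives the time, the measured TCP pose, the force, the opening and the grip force at its end, in the units of the state.
- bot.get_obs(): the state, without advancing time (a new reading comes with each control period).
- bot.get_image(name): name is "scene" or "side" or "wrist"; returns a dict with "frame" (480x640x3 uint8, red, green, blue), "mtx" (3x3 intrinsics, pixels), "rvec" (rotation vector, rad) and "tvec" (3), from world to camera coordinates, as OpenCV has them. Camera axes: x right, y down, z forward; pixel columns grow to the right and rows downward; lengths in m; the calibration is good to about 2 mm. The wrist camera is an equidistant fisheye: a pixel r from the principal point sees the ray r / f radians off the axis. A picture is of the moment at which its call begins. There is no depth.
- bot.close_job(): hands the job in; it is judged then, once.
The state is a dict: "time_s": time; "qpos": joint angles; "joint_velocities": joint speeds; "joint_efforts": joint torques, N m; "tool_pos": TCP position; "eef_rot": TCP orientation; "contact_force": force on the tool from outside, world axes, zero at the start; "wrist_torque": the same for the moment, N m; "width": finger opening in m; "grip_force": force on a finger pad.
Only numpy, scipy, OpenCV 4.12 (cv2) and the standard library are available. Lean on these libraries where they do the work, as an engineer would, in place of code of your own. Each camera call takes 0.05 s, during which the arm holds its last target. There are 200 camera calls.

## Working session

There is one attempt and no reset: what is moved stays moved. The work goes in short steps, Python scripts to look and compute and a tool call to move; the robot and the scene stay as the last step left them, time stands still between calls to the robot, and variables do not carry over. Pictures are saved under pics/ and viewed, at most 14 in all, crops included, and the job is handed in when it is done.

Besides the shell and the picture viewer there is one more tool, called after "Emit:" by a JSON object that holds its "fn" and its "kwargs", one argument or row to a line. send_rows: Moves the arm, as the interface text tells. Its arguments: {"type":"object","properties":{"commands":{"type":"array"},"fingers":{"type":"number"},"grip_force":{"type":"number"}},"required":["commands"]}

```bash
mkdir -p pics
cat > h.py <<'E'
import numpy as np,cv2
from cell import bot
def save(n,f):
    im=bot.get_image(n); cv2.imwrite(f'pics/{f}.png',im['frame'][:,:,::-1]); np.savez(f'pics/{f}.npz',**im); return im
def ray(im,u,v,fish=False):
    K=im['mtx'];R=cv2.Rodrigues(np.array(im['rvec'],float))[0];t=np.array(im['tvec'],float).ravel()
    a=np.array([(u-K[0,2])/K[0,0],(v-K[1,2])/K[1,1]])
    if fish:
        r=np.hypot(*a); d=np.array([*(a/max(r,1e-9)*np.sin(r)),np.cos(r)])
    else: d=np.array([*a,1])
    return -R.T@t,R.T@d
def px(im,u,v,z=0,fish=False):
    c,d=ray(im,u,v,fish); return (c+d*(z-c[2])/d[2]).round(4)
E
python3 - <<'E'
from h import *
for n in('scene','side'):
    im=save(n,n+'0'); print(n,ray(im,320,240))
o=bot.get_obs();print(o,bot.hold_point_z)
E
```

```text
scene (array([ 0.84336008, -0.81762896,  0.56750954]), array([-0.35011069,  0.76807443, -0.53628784]))
side (array([ 0.30505207, -1.17387005,  0.77425861]), array([ 0.16139947,  0.8215408 , -0.54685493]))
{'time_s': 0.1, 'qpos': array([-1.30461832e+00,  3.51179485e-01,  1.65235014e+00,  5.47256913e-06,
        1.13911401e+00, -8.45867260e-02]), 'joint_velocities': array([ 0.00103488, -0.00106502, -0.00060112,  0.00087581,  0.00024199,
       -0.00017429]), 'joint_efforts': array([ 6.55843814e-04, -4.98026633e+01, -2.85704076e+01,  7.00363051e-02,
        2.38971290e-02, -7.94835319e-05]), 'tool_pos': array([ 0.18893166, -0.51617059,  0.19066064]), 'eef_rot': array([-3.09236987e+00, -5.47973456e-01,  1.41865361e-04]), 'contact_force': array([-0.16174447, -0.05250961,  0.61756078]), 'wrist_torque': array([-0.02692043, -0.06188854,  0.04390695]), 'grip_force': 0.0, 'width': 0.09315966015954923} 0.0188
```

View pics/scene0.png

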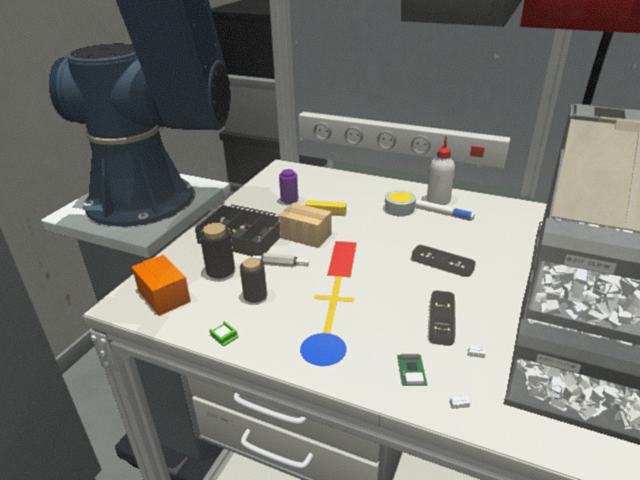

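View pics/side0.png

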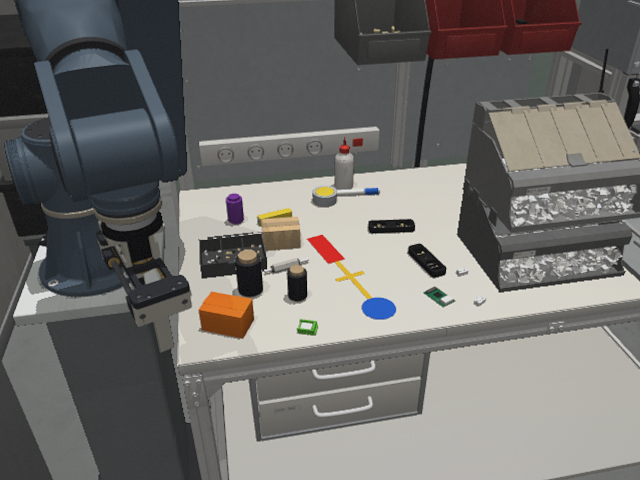

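The scene shows three rolls: purple (289,186), a big black one (217,250) and a small black one (253,280). The small black one fits, as the smaller of the non-purple rolls. The brown carton is at (305,224) and its orange look-alike at (160,284). The gauge is at (285,261), the hex set at (325,208), the clip at (224,333), the blue patch at (323,349) and the red patch at (342,259). I'll confirm in a crop.

Run:
```python
from h import *
a=cv2.imread('pics/scene0.png')[165:365,130:370]; b=cv2.imread('pics/side0.png')[185:345,190:400]
cv2.imwrite('pics/c1.png',cv2.resize(a,(720,600),interpolation=cv2.INTER_CUBIC))
cv2.imwrite('pics/c2.png',cv2.resize(b,(787,600),interpolation=cv2.INTER_CUBIC))
for n in('scene0','side0'):
    im=dict(np.load(f'pics/{n}.npz')); hsv=cv2.cvtColor(im['frame'],cv2.COLOR_RGB2HSV)
    for nm,lo,hi,z in(('blue',(105,150,80),(125,255,255),0),('red',(0,200,120),(4,255,255),0),('yel',(20,150,120),(30,255,255),0),('green',(45,150,60),(75,255,255),0.007)):
        m=cv2.inRange(hsv,lo,hi)
        k,l,s,c=cv2.connectedComponentsWithStats(m)
        for i in range(1,k):
            if s[i,4]>60 and s[i,1]>170:
                p=np.argwhere(l==i)[:,::-1]; w=np.array([px(im,u,v,z)[:2] for u,v in p])
                q=cv2.minAreaRect(w.astype(np.float32)*1000)
                print(n,nm,c[i].round(),s[i,4],'rect',np.round(q[0]),np.round(q[1]),round(q[2],1))
```

```text
scene0 blue [323. 349.] 1110 rect [ 603. -289.] [68. 65.] 22.5
scene0 yel [400. 197.] 165 rect [571. 239.] [47. 47.] 61.9
scene0 yel [326. 204.] 207 rect [423. 137.] [93. 33.] 11.9
scene0 yel [333. 303.] 408 rect [ 570. -180.] [142.  64.] 85.2
scene0 green [225. 336.] 187 rect [ 447. -324.] [31. 45.] 64.3
side0 blue [371. 191.] 64 rect [727. 213.] [30. 35.] 78.1
side0 blue [379. 308.] 562 rect [ 603. -290.] [65. 69.] 78.3
side0 red [325. 249.] 441 rect [538. -49.] [ 40. 116.] 15.1
side0 yel [324. 191.] 114 rect [597. 240.] [42. 49.] 78.1
side0 yel [275. 214.] 154 rect [440. 137.] [90. 30.] 15.1
side0 yel [352. 279.] 244 rect [ 578. -179.] [ 65. 143.] 34.0
side0 green [308. 328.] 143 rect [ 445. -326.] [39. 36.] 68.8
```

View pics/c1.png

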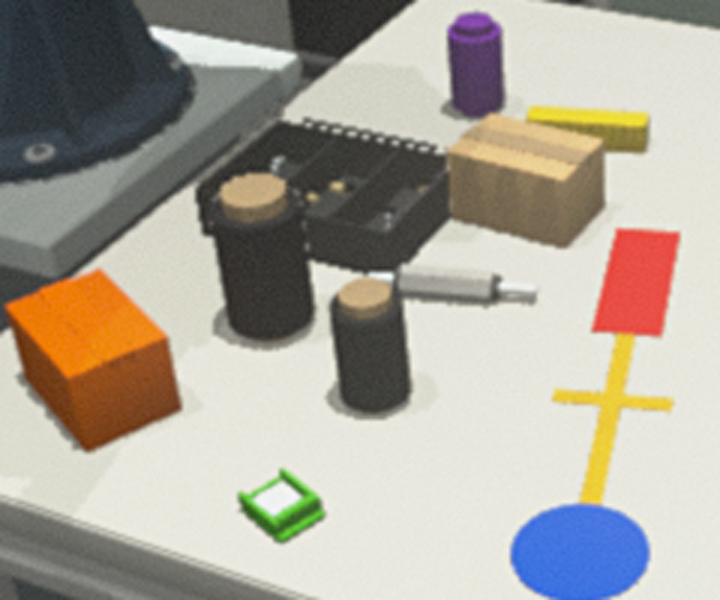

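View pics/c2.png

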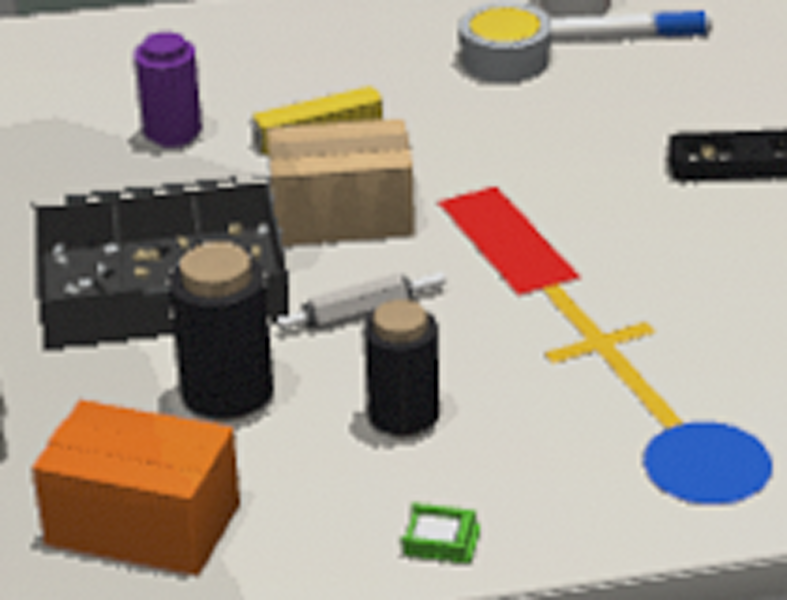

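The crops confirm it: of the two black rolls, the one at scene (253,280) is clearly smaller than the one at (217,250), and the carton at (305,224) is the brown one. Next I compute poses.

Run:
```python
from h import *
A=dict(np.load('pics/scene0.npz'));B=dict(np.load('pics/side0.npz'))
f=lambda p,z:px(A,130+p[0]/3,165+p[1]/3,z)[:2]
g=lambda p,z:px(B,190+p[0]/3.748,185+p[1]/3.748,z)[:2]
print('roll',f((365,297),.076),g((401,320),.076),'big',f((253,197),.1),g((216,263),.1))
print('gauge ends',f((380,278),.009),f((537,293),.009),g((280,325),.009),g((445,283),.009))
print('gauge body',f((448,284),.012),g((359,299),.012))
print('carton top',[f(p,.055) for p in((490,114),(605,150),(565,180),(447,148))],[g(p,.055) for p in((272,128),(405,120),(411,165),(270,178))])
print('hex top',[f(p,.024) for p in((528,107),(649,113),(648,126))],[g(p,.024) for p in((255,116),(378,90),(382,100),(258,128))])
print('clip top',[f(p,.013) for p in((282,472),(322,505),(283,527),(242,493))],[g(p,.013) for p in((414,505),(480,512),(468,549),(403,543))])
print('tray top',[f(p,.03) for p in((285,122),(447,153))],[g(p,.03) for p in((37,205),(268,185),(288,270),(42,325))])
print('bigbase',f((265,335),0),'orange',f((180,408),0),'tray r bottom',f((385,268),0),f((452,205),0))
```

```text
roll [ 0.4468 -0.2243] [ 0.442  -0.2279] big [ 0.3536 -0.1892] [ 0.3456 -0.1869]
gauge ends [ 0.391  -0.1213] [ 0.4916 -0.0987] [ 0.3829 -0.1274] [ 0.4882 -0.1043]
gauge body [ 0.4369 -0.1147] [ 0.433  -0.1145]
carton top [array([0.3988, 0.0277]), array([0.4929, 0.0106]), array([ 0.4839, -0.0351]), array([ 0.3931, -0.0261])] [array([0.3983, 0.0264]), array([0.4848, 0.0187]), array([ 0.4794, -0.0368]), array([ 0.3902, -0.034 ])]
hex top [array([0.3935, 0.0991]), array([0.4806, 0.1234]), array([0.4872, 0.1046])] [array([0.3927, 0.0964]), array([0.4808, 0.1143]), array([0.4814, 0.1001]), array([0.393 , 0.0801])]
clip top [array([ 0.4372, -0.3081]), array([ 0.4708, -0.3221]), array([ 0.4608, -0.3441]), array([ 0.4265, -0.3304])] [array([ 0.4339, -0.3095]), array([ 0.4675, -0.3221]), array([ 0.4557, -0.3494]), array([ 0.4232, -0.338 ])]
tray top [array([0.243 , 0.0029]), array([0.3744, 0.0062])] [array([0.2438, 0.0039]), array([ 0.3909, -0.0025]), array([ 0.3921, -0.1008]), array([ 0.2437, -0.1278])]
bigbase [ 0.3484 -0.1918] orange [ 0.3419 -0.2714] tray r bottom [ 0.3809 -0.0986] [ 0.3856 -0.0117]
```

Emit:
{"fn": "send_rows", "kwargs": {
  "commands": [
    [3.2,3.6,0,0],
    [3.2,3.6,0,0],
    [3.2,3.6,0,0],
    [3.2,3.6,0,0],
    [3.2,3.6,0,0]
  ],
  "fingers": 1,
  "grip_force": 20
}}

```text
time_s: 0.72
tool_pos: [0.3498, -0.3351, 0.191]
eef_rot: [-3.093, -0.548, 0.0]
contact_force: [0.6, -1.1, -0.7]
width: 0.0929
grip_force: 0.0
```

Emit:
{"fn": "send_rows", "kwargs": {
  "commands": [
    [3.2,3.6,-1,0],
    [3.2,3.6,-1,0],
    [3.1,3.8,-1,-0.09],
    [0,0,0,0],
    [0,0,0,0]
  ]
}}

```text
time_s: 1.35
tool_pos: [0.4438, -0.2267, 0.1611]
eef_rot: [-3.115, -0.41, 0.001]
contact_force: [0.1, -0.7, 0.7]
width: 0.0931
grip_force: 0.0
```

Run:
```python
from h import *
im=save('wrist','w1');print(im['mtx'],ray(im,320,240,True),bot.get_obs()['tool_pos'])
```

```text
[[371.64829954   0.         320.20401052]
 [  0.         371.64829954 242.74396524]
 [  0.           0.           1.        ]] (array([ 0.51497544, -0.20619299,  0.35505792]), array([-0.24829174, -0.06552318, -0.96646672])) [ 0.44361715 -0.22710451  0.16122145]
```

View pics/w1.png

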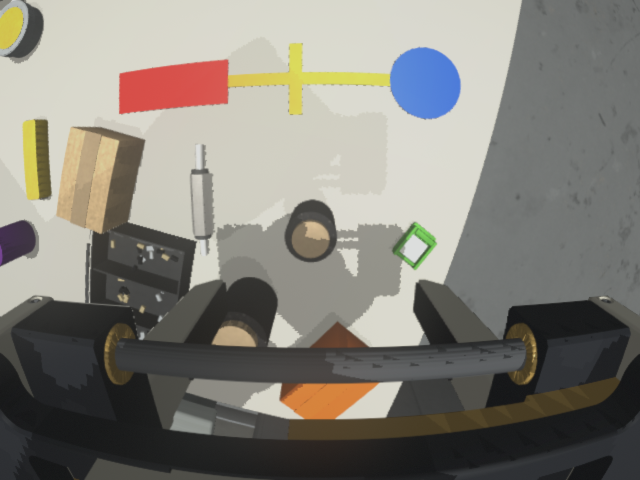

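The wrist view shows the roll top at (311,239), the gauge from (200,145) to (206,253), the clip at (415,245), the blue patch at (425,83), the tick at (296,79) and the red patch at (174,86). The carton top spans (72,127) to (144,140) and (57,217) to (102,233).

Run:
```python
from h import *
im=dict(np.load('pics/w1.npz'))
P=lambda u,v,z=0:px(im,u,v,z,True)[:2]
print('roll',P(311,239,.076),'gauge',P(200,145,.009),P(206,253,.009),P(202,204,.013))
print('carton',[P(*p,.055) for p in((72,127),(115,132),(101,231),(57,217))])
print('hex',[P(*p,.024) for p in((24,121),(47,121),(49,198),(28,199))])
print('clip',[P(*p,.013) for p in((417,223),(436,236),(416,267),(396,250))])
print('tick',P(296,79),'red',[P(*p) for p in((120,74),(228,60),(228,102),(120,113))],'blue',P(425,83))
print('tray',[P(*p,.03) for p in((103,222),(196,241))])
```

```text
roll [ 0.4422 -0.2182] gauge [ 0.487  -0.0949] [ 0.3834 -0.1225] [ 0.4324 -0.1103]
carton [array([0.4837, 0.0254]), array([ 0.4866, -0.0257]), array([ 0.3932, -0.0251]), array([0.3935, 0.0317])]
hex [array([0.4777, 0.1259]), array([0.482 , 0.0877]), array([0.3995, 0.0706]), array([0.391, 0.105])]
clip [array([ 0.4677, -0.3152]), array([ 0.4606, -0.3382]), array([ 0.4251, -0.3289]), array([ 0.4366, -0.3034])]
tick [ 0.5693 -0.1678] red [array([0.5428, 0.017 ]), array([ 0.5739, -0.0985]), array([ 0.5332, -0.1097]), array([0.5021, 0.0058])] blue [ 0.6014 -0.2873]
tray [array([ 0.3931, -0.0115]), array([ 0.4004, -0.1158])]
```

Emit:
{"fn": "send_rows", "kwargs": {
  "commands": [
    [0,0.3,-5,0],
    [0,0,-5,0],
    [0,0,-3,0],
    [0,0,0,0]
  ]
}}

```text
time_s: 1.9
tool_pos: [0.4425, -0.2238, 0.0299]
eef_rot: [-3.113, -0.406, 0.004]
contact_force: [0.6, 0.3, 0.5]
width: 0.093
grip_force: 0.0
```

Emit:
{"fn": "send_rows", "kwargs": {
  "commands": [
    [0,0,0,0],
    [0,0,0,0],
    [0,0,0,0],
    [0,0,0,0],
    [0,0,0,0]
  ],
  "fingers": -1
}}

```text
time_s: 2.52
tool_pos: [0.4441, -0.2234, 0.0313]
eef_rot: [-3.115, -0.409, -0.0]
contact_force: [0.0, 0.9, 0.6]
width: 0.0478
grip_force: 0.4
```

Emit:
{"fn": "send_rows", "kwargs": {
  "commands": [
    [0,0,0,0],
    [0,0,1,0],
    [0,0,2,0],
    [0,0,2,0],
    [0,0,0,0]
  ]
}}

```text
time_s: 3.15
tool_pos: [0.4448, -0.224, 0.0826]
eef_rot: [3.113, 0.408, 0.004]
contact_force: [0.6, 0.6, -2.5]
width: 0.0418
grip_force: 19.8
```

Run:
```python
from h import *
im=save('wrist','w2')
o=bot.get_obs();print(o['tool_pos'],o['width'],o['grip_force'])
cv2.imwrite('pics/w2c.png',cv2.resize(im['frame'][100:400,160:560,::-1],(800,600)))
```

```text
[ 0.44426832 -0.2236634   0.0815531 ] 0.04188218333298608 19.75755751132965
```

View pics/w2c.png

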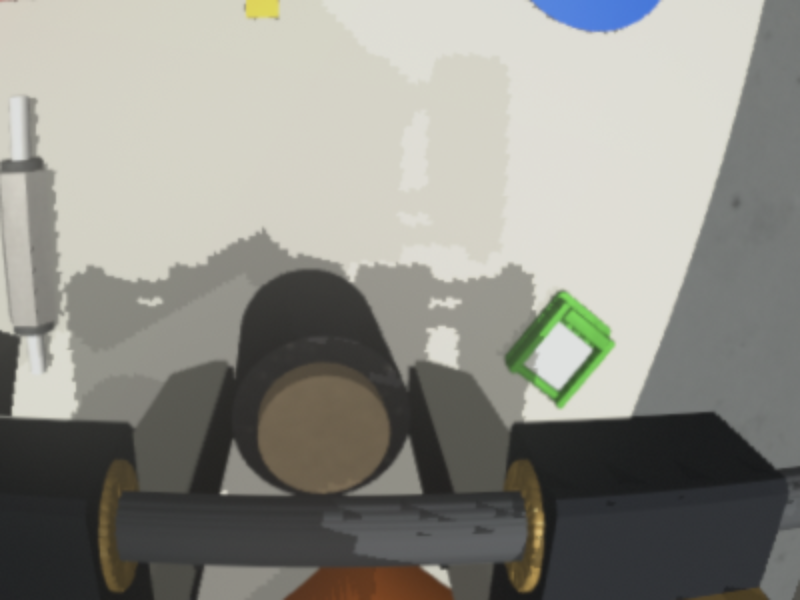

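The roll is held with its top at (321,313) in the full wrist image, and the clip is at about (440,276).

Run:
```python
from h import *
im=dict(np.load('pics/w2.npz'))
P=lambda u,v,z=0:px(im,u,v,z,True)[:2]
print(P(321.5,313.5,.126),P(320.5,268.5+0,.126))
print('clip',[P(160+a/2,100+b/2,.013) for a,b in((563,292),(614,343),(562,405),(506,358))])
print('gauge',[P(160+a/2,100+b/2,.009) for a,b in((22,97),(38,372))],'body',P(160+28/2,100+250/2,.013))
```

```text
[ 0.4445 -0.2231] [ 0.4651 -0.2171]
clip [array([ 0.468 , -0.3125]), array([ 0.4537, -0.3412]), array([ 0.4234, -0.3292]), array([ 0.437 , -0.2991])]
gauge [array([ 0.4875, -0.0952]), array([ 0.3806, -0.1207])] body [ 0.4313 -0.1104]
```

Emit:
{"fn": "send_rows", "kwargs": {
  "commands": [
    [3.9,-1.6,0,0],
    [4,-1.6,0,0],
    [4,-1.7,0,0],
    [3.9,-1.6,0,0],
    [0,0,0,0]
  ]
}}

```text
time_s: 3.82
tool_pos: [0.6032, -0.2889, 0.0793]
eef_rot: [-3.114, -0.409, 0.001]
contact_force: [-0.4, -0.2, -3.1]
width: 0.0421
grip_force: 19.8
```

Emit:
{"fn": "send_rows", "kwargs": {
  "commands": [
    [0,0,-2,0],
    [0,0,-2,0],
    [0,0,-0.6,0],
    [0,0,-0.3,0],
    [0,0,0,0]
  ]
}}

```text
time_s: 4.45
tool_pos: [0.6021, -0.2886, 0.0324]
eef_rot: [3.115, 0.408, 0.0]
contact_force: [-0.3, 0.9, -1.5]
width: 0.0421
grip_force: 19.8
```

Run:
```python
from h import *
im=save('side','s2')
o=bot.get_obs();print(o['tool_pos'],o['contact_force'],o['grip_force'])
cv2.imwrite('pics/s2c.png',cv2.resize(im['frame'][200:350,290:490,::-1],(800,600)))
```

```text
[ 0.60225434 -0.28864168  0.03264046] [ 0.2622802  -0.11832814 -0.47957837] 19.758030474185944
```

View pics/s2c.png

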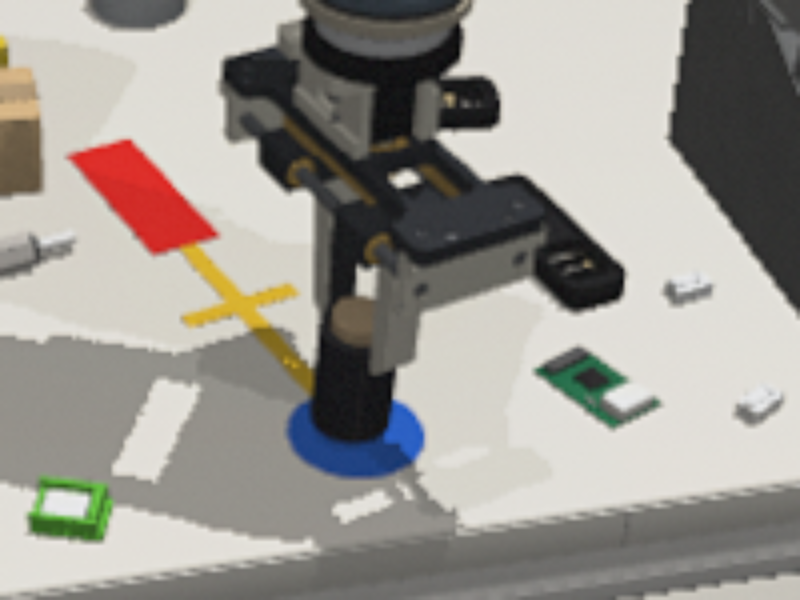

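The roll stands over the blue patch, but its bottom looks a little high, at crop (352,441) against a patch centre of (356,437). I'll compare with the projection.

Run:
```python
from h import *
im=dict(np.load('pics/s2.npz'))
def pj(p): 
    q=cv2.projectPoints(np.array([p],float),im['rvec'],im['tvec'],im['mtx'],None)[0].ravel(); return ((q-[290,200])*4).round(0)
a=np.linspace(0,2*np.pi,60)
for h in(0,.005,.01):
    b=np.array([pj((.602+.021*np.cos(t),-.2885+.021*np.sin(t),h)) for t in a]); tp=np.array([pj((.602+.021*np.cos(t),-.2885+.021*np.sin(t),h+.076)) for t in a])
    print(h,'bottom max y',b[:,1].max(),'x',b[:,0].min(),b[:,0].max(),'top',tp[:,1].min(),tp[:,1].max())
b=np.array([pj((.602+.036*np.cos(t),-.2885+.036*np.sin(t),0)) for t in a]);print('patch',b.min(0),b.max(0))
hsv=cv2.cvtColor(im['frame'][200:350,290:490],cv2.COLOR_RGB2GRAY)
print(hsv[98:122,88])
```

```text
0 bottom max y 455.0 x 312.0 392.0 top 289.0 339.0
0.005 bottom max y 448.0 x 312.0 393.0 top 281.0 331.0
0.01 bottom max y 440.0 x 312.0 393.0 top 273.0 323.0
patch [283. 386.] [421. 475.]
[ 19  23  23  24  22  22  20  23  25  23  27  26  35  54  60  65  64  62
  62  65  57 101 150 147]
```

Emit:
{"fn": "send_rows", "kwargs": {
  "commands": [
    [0,0,-0.1,0],
    [0,0,-0.1,0],
    [0,0,0,0],
    [0,0,0,0]
  ]
}}

```text
time_s: 5.0
tool_pos: [0.6025, -0.2886, 0.031]
eef_rot: [3.114, 0.408, 0.002]
contact_force: [-0.3, 1.2, 6.0]
width: 0.0421
grip_force: 19.9
```

Emit:
{"fn": "send_rows", "kwargs": {
  "commands": [
    [0,0,-0.1,0],
    [0,0,-0.1,0],
    [0,0,0,0],
    [0,0,0,0]
  ]
}}

```text
time_s: 5.5
tool_pos: [0.6033, -0.2884, 0.0308]
eef_rot: [3.114, 0.408, 0.004]
contact_force: [-3.0, 6.4, 19.0]
width: 0.0419
grip_force: 20.2
```

Emit:
{"fn": "send_rows", "kwargs": {
  "commands": [
    [0,0,0.25,0],
    [0,0,0,0],
    [0,0,0,0]
  ]
}}

```text
time_s: 5.88
tool_pos: [0.6022, -0.2886, 0.0309]
eef_rot: [3.115, 0.408, 0.001]
contact_force: [-0.3, 2.6, 5.5]
width: 0.042
grip_force: 19.9
```

Emit:
{"fn": "send_rows", "kwargs": {
  "commands": [
    [0,0,0,0],
    [0,0,0,0],
    [0,0,0,0],
    [0,0,0,0],
    [0,0,0,0]
  ],
  "fingers": 0.7
}}

```text
time_s: 6.5
tool_pos: [0.602, -0.2885, 0.0306]
eef_rot: [3.115, 0.409, 0.0]
contact_force: [-0.4, -0.1, -0.8]
width: 0.0784
grip_force: 0.0
```

Emit:
{"fn": "send_rows", "kwargs": {
  "commands": [
    [0,0,2,0],
    [0,0,4,0],
    [0,0,5,0],
    [0,0,2,0],
    [-2,2,0,0]
  ]
}}

```text
time_s: 7.12
tool_pos: [0.5833, -0.2695, 0.1641]
eef_rot: [3.112, 0.407, 0.007]
contact_force: [0.4, -0.2, -0.4]
width: 0.0788
grip_force: 0.0
```

Emit:
{"fn": "send_rows", "kwargs": {
  "commands": [
    [-4,4,0,0],
    [-4,4,0,0],
    [-4,4,0,0],
    [-2.9,3.9,0,0],
    [0,0,0,0]
  ]
}}

```text
time_s: 7.75
tool_pos: [0.4319, -0.1078, 0.1621]
eef_rot: [3.114, 0.411, 0.002]
contact_force: [-0.3, 0.3, 0.7]
width: 0.0787
grip_force: 0.0
```

Run:
```python
from h import *
im=save('wrist','w3')
o=bot.get_obs();print(o['tool_pos'],o['eef_rot'])
```

```text
[ 0.43326464 -0.10907686  0.16217858] [3.11343456 0.41042063 0.00350599]
```

View pics/w3.png

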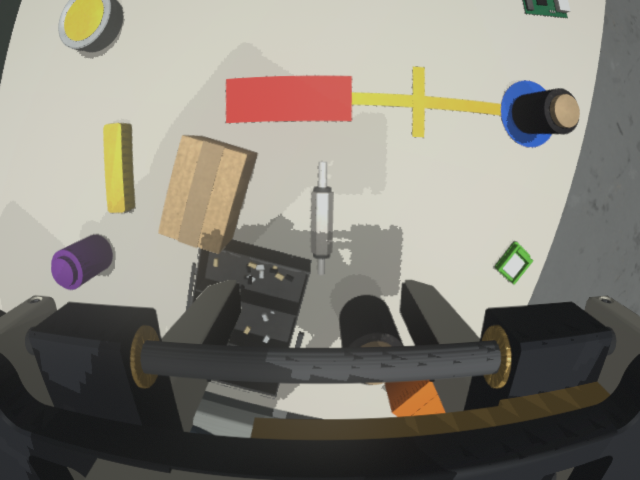

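The roll stands on the blue patch, with its base at (530,112). The gauge runs from (322,161) to (321,275). The tray corner is near, at (312,262), and the carton top is at (205,192).

Run:
```python
from h import *
im=dict(np.load('pics/w3.npz'))
P=lambda u,v,z=0:px(im,u,v,z,True)[:2]
print('gauge',P(322.5,161,.009),P(321,275,.009),'shoulders',P(323,187,.011),P(321,257,.011))
print('tray',P(312,262,.03),P(230,240,.03))
print('carton',[P(*p,.055) for p in((186,135),(257,154),(236,250),(160,233))],[P(*p,.055) for p in((186,135),(236,142),(205,250),(160,233))])
print('hex',[P(*p,.024) for p in((104,124),(129,123),(133,212),(109,212))])
print('clip',[P(*p,.013) for p in((513,242),(533,258),(516,283),(496,263))])
print('tick',P(418.5,101.5),'red',[P(*p) for p in((226,78),(352,76),(352,120),(226,122))])
print('rollbase',P(531,113,.0),'rolltop',P(564,111,.076))
```

```text
gauge [ 0.488  -0.0935] [ 0.3797 -0.1213] shoulders [ 0.4647 -0.1002] [ 0.3984 -0.1162]
tray [ 0.3973 -0.1078] [ 0.3979 -0.029 ]
carton [array([0.4845, 0.0238]), array([ 0.4823, -0.0398]), array([ 0.3986, -0.0404]), array([0.3953, 0.0313])] [array([0.4845, 0.0238]), array([ 0.4879, -0.0203]), array([ 0.3912, -0.0132]), array([0.3953, 0.0313])]
hex [array([0.4775, 0.1276]), array([0.4831, 0.0981]), array([0.3978, 0.0767]), array([0.391 , 0.1052])]
clip [array([ 0.4661, -0.3073]), array([ 0.4563, -0.3404]), array([ 0.4242, -0.3309]), array([ 0.4394, -0.2962])]
tick [ 0.57   -0.1673] red [array([0.5443, 0.0177]), array([ 0.5746, -0.0991]), array([ 0.5331, -0.1103]), array([0.502 , 0.0064])]
rollbase [ 0.6038 -0.2902] rolltop [ 0.5979 -0.28  ]
```

Emit:
{"fn": "send_rows", "kwargs": {
  "commands": [
    [0.1,0.1,-5,0],
    [0,0,-4,0],
    [0,0,-3,0],
    [0,0,0,0],
    [0,0,0,0]
  ],
  "fingers": 0.1
}}

```text
time_s: 8.43
tool_pos: [0.4352, -0.1092, 0.0418]
eef_rot: [3.114, 0.408, 0.002]
contact_force: [-0.8, 0.3, -0.4]
width: 0.0514
grip_force: 0.0
```

Emit:
{"fn": "send_rows", "kwargs": {
  "commands": [
    [0,0,-2,0],
    [0,0,-1,0],
    [0,0,-0.7,0],
    [0,0,0,0],
    [0,0,0,0]
  ]
}}

```text
time_s: 9.05
tool_pos: [0.4343, -0.1086, 0.0041]
eef_rot: [3.115, 0.409, 0.001]
contact_force: [0.2, 0.3, 0.1]
width: 0.0514
grip_force: 0.0
```

Emit:
{"fn": "send_rows", "kwargs": {
  "commands": [
    [0,0,0,0],
    [0,0,0,0],
    [0,0,0,0],
    [0,0,0,0],
    [0,0,0,0]
  ],
  "fingers": -1
}}

```text
time_s: 9.68
tool_pos: [0.434, -0.1085, 0.0036]
eef_rot: [-3.115, -0.408, 0.0]
contact_force: [0.2, -0.1, 0.7]
width: 0.0059
grip_force: 0.0
```

Emit:
{"fn": "send_rows", "kwargs": {
  "commands": [
    [0,0,0,0],
    [0,0,0,0],
    [0,0,1,0],
    [0,0,2,0],
    [0,0,3,0]
  ]
}}

```text
time_s: 10.3
tool_pos: [0.4336, -0.1083, 0.0645]
eef_rot: [-3.114, -0.408, 0.002]
contact_force: [0.0, 0.1, -0.0]
width: 0.0005
grip_force: 0.0
```

It closed on nothing, so I'll look.

Run:
```python
from h import *
im=save('wrist','w4')
o=bot.get_obs();print(o['tool_pos'],o['eef_rot'])
```

```text
[ 0.43558714 -0.10898723  0.06790098] [3.11304163 0.40843199 0.0057034 ]
```

View pics/w4.png

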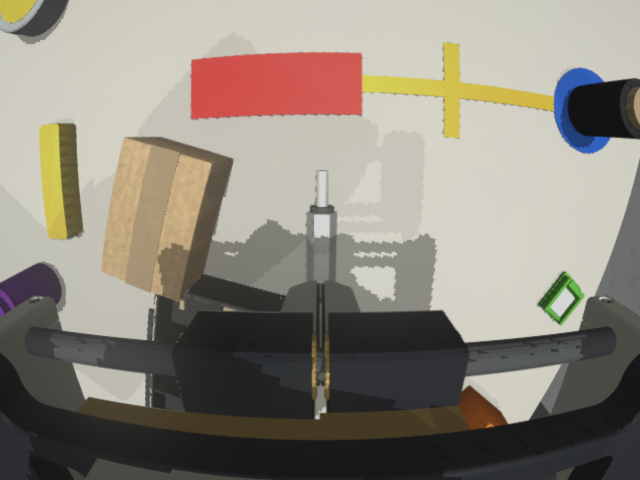

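Run:
```python
from h import *
im=dict(np.load('pics/w4.npz'))
P=lambda u,v,z=0:px(im,u,v,z,True)[:2]
print('gauge',P(321.5,171,.009),'shoulder',P(322,210,.011),'tips',P(321,285,.068),P(321,285,.08))
cv2.imwrite('pics/w4c.png',cv2.resize(im['frame'][150:350,200:440,::-1],(720,600),interpolation=cv2.INTER_CUBIC))
im=save('side','s4');cv2.imwrite('pics/s4c.png',cv2.resize(im['frame'][200:320,200:360,::-1],(800,600),interpolation=cv2.INTER_CUBIC))
```

```text
gauge [ 0.4872 -0.0934] shoulder [ 0.4619 -0.1005] tips [ 0.4313 -0.1079] [ 0.4359 -0.1067]
```

View pics/s4c.png

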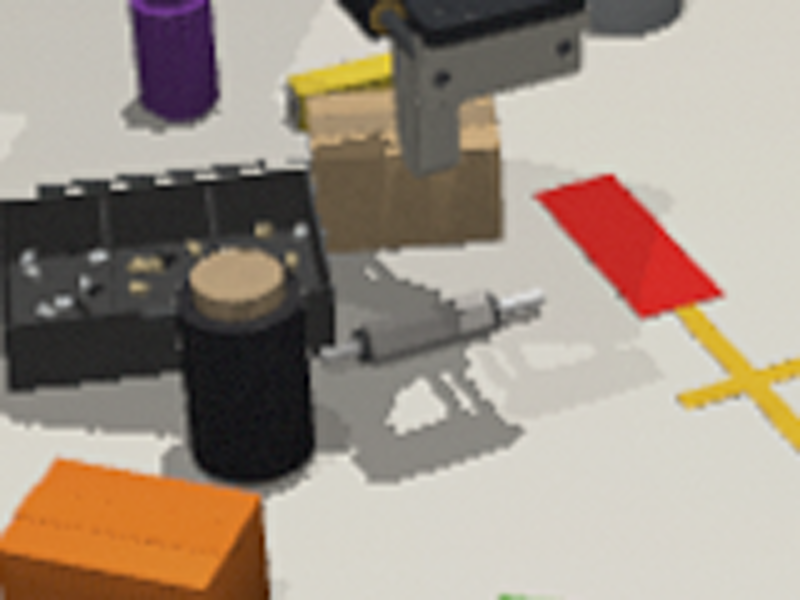

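The gauge hasn't moved: it lies from (330,350) to (540,297) in the crop, with the fingertip above it at (435,172). I'll check how high the fingertip really is.

Run:
```python
from h import *
im=dict(np.load('pics/s4.npz'))
for z in(.06,.068,.076,.084):
    q=cv2.projectPoints(np.array([[.4356,-.109,z],[.4356+.004,-.109-.017,z]]),im['rvec'],im['tvec'],im['mtx'],None)[0].reshape(-1,2); print(z,((q-[200,200])*5).round().tolist())
print(bot.get_obs()['tool_pos'])
```

```text
0.06 [[429.0, 229.0], [443.0, 249.0]]
0.068 [[428.0, 215.0], [443.0, 234.0]]
0.076 [[427.0, 200.0], [442.0, 219.0]]
0.084 [[427.0, 185.0], [441.0, 204.0]]
[ 0.43560935 -0.10902526  0.06640004]
```

```bash
cat >> h.py <<'E'
def pjf(im,p):
    K=im['mtx'];R=cv2.Rodrigues(np.array(im['rvec'],float))[0];c=R@np.array(p)+np.array(im['tvec']).ravel()
    th=np.arctan2(np.hypot(c[0],c[1]),c[2]);n=np.hypot(c[0],c[1]);return (K[0,2]+K[0,0]*th*c[0]/n,K[1,2]+K[0,0]*th*c[1]/n)
E
python3 - <<'E'
from h import *
for f,t,w in(('w1',(.4436,-.2271,.1612),.0931),('w3',(.4333,-.1091,.1622),.0787),('w4',(.4356,-.109,.0679),.0005)):
    im=dict(np.load(f'pics/{f}.npz'));c=np.radians(104.9)
    y=np.array([np.cos(c),np.sin(c),0]);x=np.array([y[1],-y[0],0])
    for dz in(0,.0188,.033):
        print(f,dz,[np.round(pjf(im,np.array(t)+[0,0,dz]+s*y*w/2+x*.0075)) for s in(1,-1)])
E
```

```text
w1 0 [array([240., 266.]), array([406., 267.])]
w1 0.0188 [array([233., 278.]), array([414., 278.])]
w1 0.033 [array([226., 289.]), array([421., 289.])]
w3 0 [array([255., 264.]), array([396., 264.])]
w3 0.0188 [array([249., 276.]), array([403., 276.])]
w3 0.033 [array([243., 286.]), array([409., 286.])]
w4 0 [array([325., 265.]), array([325., 265.])]
w4 0.0188 [array([325., 278.]), array([326., 278.])]
w4 0.033 [array([325., 289.]), array([326., 289.])]
```

View pics/w4c.png

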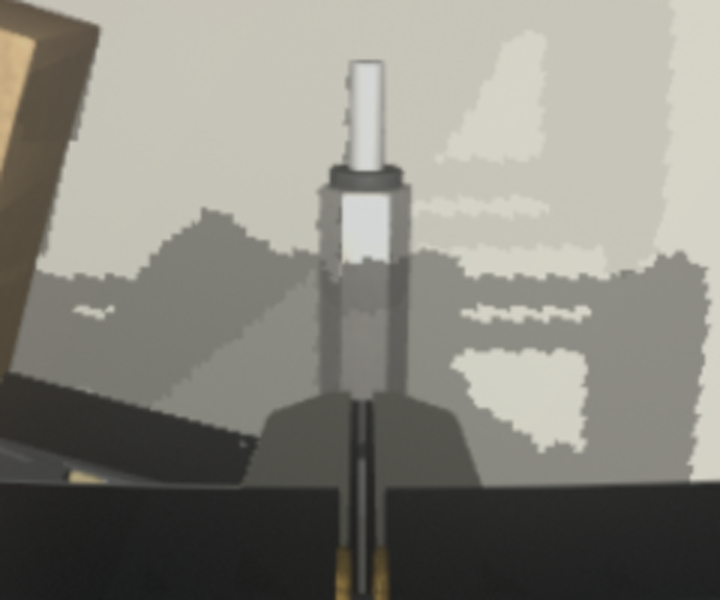

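The reported TCP lies about 30 mm below the real fingertips: both the side and wrist views put the tips higher. I'll descend further and find the bench by force.

Emit:
{"fn": "send_rows", "kwargs": {
  "commands": [
    [-0.1,0.1,0,0],
    [0,0,0,0],
    [0,0,0,0],
    [0,0,0,0],
    [0,0,0,0]
  ],
  "fingers": 0.1
}}

```text
time_s: 11.02
tool_pos: [0.4329, -0.1075, 0.0635]
eef_rot: [-3.115, -0.408, 0.001]
contact_force: [-0.1, -0.6, -0.2]
width: 0.0458
grip_force: 0.0
```

Emit:
{"fn": "send_rows", "kwargs": {
  "commands": [
    [0,0,-3,0],
    [0,0,-3,0],
    [0,0,-1,0],
    [0,0,0,0],
    [0,0,0,0]
  ]
}}

```text
time_s: 11.65
tool_pos: [0.4336, -0.1077, -0.0055]
eef_rot: [3.114, 0.408, 0.002]
contact_force: [0.2, 0.6, 0.3]
width: 0.0513
grip_force: 0.0
```

Emit:
{"fn": "send_rows", "kwargs": {
  "commands": [
    [0,0,-0.5,0],
    [0,0,-0.4,0],
    [0,0,-0.3,0],
    [0,0,0,0],
    [0,0,0,0]
  ]
}}

```text
time_s: 12.28
tool_pos: [0.4331, -0.1075, -0.0183]
eef_rot: [3.115, 0.409, 0.0]
contact_force: [0.1, 0.5, -0.6]
width: 0.0513
grip_force: 0.0
```

Emit:
{"fn": "send_rows", "kwargs": {
  "commands": [
    [0,0,-0.3,0],
    [0,0,-0.2,0],
    [0,0,0,0],
    [0,0,0,0]
  ]
}}

```text
time_s: 12.78
tool_pos: [0.433, -0.1075, -0.0234]
eef_rot: [-3.115, -0.408, 0.0]
contact_force: [0.7, -0.3, -0.0]
width: 0.0513
grip_force: 0.0
```

Emit:
{"fn": "send_rows", "kwargs": {
  "commands": [
    [0,0,-0.2,0],
    [0,0,0,0],
    [0,0,0,0]
  ]
}}

```text
time_s: 13.15
tool_pos: [0.433, -0.1075, -0.0254]
eef_rot: [-3.115, -0.408, 0.0]
contact_force: [0.5, -0.6, 0.0]
width: 0.0509
grip_force: 0.0
```

Emit:
{"fn": "send_rows", "kwargs": {
  "commands": [
    [0,0,-0.15,0],
    [0,0,0,0],
    [0,0,0,0]
  ]
}}

```text
time_s: 13.52
tool_pos: [0.433, -0.1075, -0.0269]
eef_rot: [-3.115, -0.408, -0.0]
contact_force: [-0.6, 0.6, -0.3]
width: 0.0512
grip_force: 0.0
```

Emit:
{"fn": "send_rows", "kwargs": {
  "commands": [
    [0,0,-0.15,0],
    [0,0,0,0],
    [0,0,0,0]
  ]
}}

```text
time_s: 13.9
tool_pos: [0.4332, -0.1075, -0.0273]
eef_rot: [3.115, 0.409, 0.0]
contact_force: [-5.7, 1.9, 24.8]
width: 0.0514
grip_force: 11.9
```

Emit:
{"fn": "send_rows", "kwargs": {
  "commands": [
    [0,0,0.3,0],
    [0,0,0,0],
    [0,0,0,0]
  ]
}}

```text
time_s: 14.28
tool_pos: [0.433, -0.1075, -0.0255]
eef_rot: [-3.115, -0.408, 0.0]
contact_force: [-0.4, -0.6, 1.0]
width: 0.0513
grip_force: 0.0
```

Emit:
{"fn": "send_rows", "kwargs": {
  "commands": [
    [0,0,0,0],
    [0,0,0,0],
    [0,0,0,0],
    [0,0,0,0],
    [0,0,0,0]
  ],
  "fingers": -1
}}

```text
time_s: 14.9
tool_pos: [0.433, -0.1075, -0.0254]
eef_rot: [-3.115, -0.408, 0.0]
contact_force: [-0.4, 0.3, 0.3]
width: 0.0193
grip_force: 20.0
```

Emit:
{"fn": "send_rows", "kwargs": {
  "commands": [
    [0,0,0,0],
    [0,0,0,0],
    [0,0,1,0],
    [0,0,2,0],
    [0,0,2,0]
  ]
}}

```text
time_s: 15.52
tool_pos: [0.4331, -0.1075, 0.0257]
eef_rot: [3.115, 0.409, 0.0]
contact_force: [0.3, 0.2, -0.5]
width: 0.0192
grip_force: 20.0
```

Emit:
{"fn": "send_rows", "kwargs": {
  "commands": [
    [0,0,2,-0.175],
    [1.3,0.6,1,-0.175],
    [1.3,0.7,0,-0.175],
    [1.3,0.7,0,-0.175],
    [1.3,0.7,0,-0.175]
  ]
}}

```text
time_s: 16.15
tool_pos: [0.4855, -0.0802, 0.0553]
eef_rot: [-2.992, 0.958, -0.001]
contact_force: [-0.9, -0.4, -0.1]
width: 0.0195
grip_force: 20.0
```

Emit:
{"fn": "send_rows", "kwargs": {
  "commands": [
    [1.3,0.7,0,-0.175],
    [1.3,0.7,0,-0.175],
    [1.3,0.7,0,-0.175],
    [1.4,0.8,0,-0.167],
    [0,0.5,0,0]
  ]
}}

```text
time_s: 16.77
tool_pos: [0.5385, -0.0462, 0.0551]
eef_rot: [-2.496, 1.907, -0.001]
contact_force: [-0.2, 0.5, -0.4]
width: 0.0193
grip_force: 20.0
```

Emit:
{"fn": "send_rows", "kwargs": {
  "commands": [
    [0,0,0,0],
    [0,0,0,0]
  ]
}}

```text
time_s: 17.02
tool_pos: [0.5375, -0.0467, 0.0548]
eef_rot: [2.497, -1.906, -0.0]
contact_force: [-0.1, 0.7, -0.7]
width: 0.0193
grip_force: 20.0
```

Run:
```python
from h import *
im=save('wrist','w5')
o=bot.get_obs();print(o['tool_pos'],o['eef_rot'],o['qpos'],o['width'])
```

```text
[ 0.53764445 -0.04670181  0.0547505 ] [ 2.49625365e+00 -1.90725999e+00 -1.88725132e-04] [-1.72894024e-01  5.14065894e-01  1.78983174e+00 -5.48725959e-05
  8.37851653e-01  2.70280297e+00] 0.019092021793551017
```

View pics/w5.png

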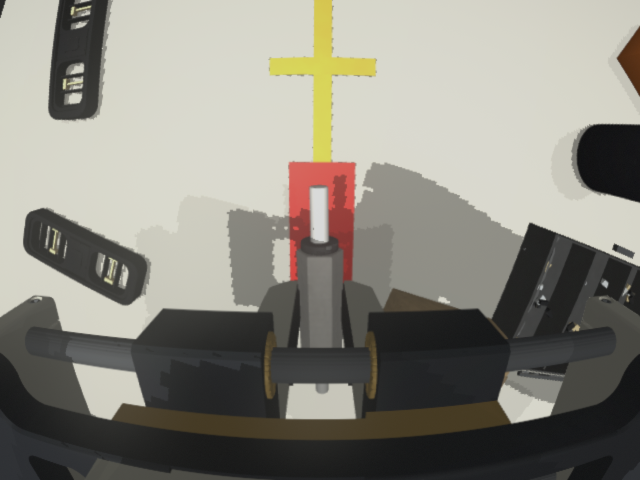

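The gauge is over the red patch, with its far pin at (319,187), the collar at (319,243), the patch end edge at (322,163) and the tick at (322,67). It looks aligned, so I'll check the numbers.

Run:
```python
from h import *
im=dict(np.load('pics/w5.npz'))
P=lambda u,v,z=0:px(im,u,v,z,True)[:2]
a=P(319,187,.0893);b=P(322,391,.0893);print(a,b,(a+b)/2, 'edge',P(290,163),P(355,163),'tick',P(322.5,67))
print('ang',np.degrees(np.arctan2(*(b-a)[::-1])),'collars',P(319,243,.0893))
```

```text
[ 0.5529 -0.0974] [0.5234 0.0051] [ 0.53815 -0.04615] edge [ 0.5734 -0.0977] [ 0.5316 -0.1092] tick [ 0.5696 -0.166 ]
ang 106.05607659939841 collars [ 0.5463 -0.0733]
```

Emit:
{"fn": "send_rows", "kwargs": {
  "commands": [
    [0,-0.1,-3,0],
    [0,0,-2.5,0],
    [0,0,-1.5,0],
    [0,0,-0.6,0],
    [0,0,0,0]
  ]
}}

```text
time_s: 17.7
tool_pos: [0.5381, -0.0476, -0.0212]
eef_rot: [-2.495, 1.909, -0.0]
contact_force: [-0.1, -0.1, -0.1]
width: 0.0195
grip_force: 20.0
```

Emit:
{"fn": "send_rows", "kwargs": {
  "commands": [
    [0,0,-0.25,0],
    [0,0,-0.15,0],
    [0,0,0,0],
    [0,0,0,0]
  ]
}}

```text
time_s: 18.2
tool_pos: [0.5386, -0.0477, -0.0249]
eef_rot: [-2.495, 1.909, -0.002]
contact_force: [1.0, -1.8, 4.2]
width: 0.0197
grip_force: 20.0
```

Emit:
{"fn": "send_rows", "kwargs": {
  "commands": [
    [0,0,0.05,0],
    [0,0,0,0],
    [0,0,0,0],
    [0,0,0,0],
    [0,0,0,0]
  ],
  "fingers": 0
}}

```text
time_s: 18.82
tool_pos: [0.538, -0.0474, -0.0249]
eef_rot: [2.495, -1.909, -0.0]
contact_force: [-0.6, 0.0, 0.4]
width: 0.0463
grip_force: 0.0
```

Emit:
{"fn": "send_rows", "kwargs": {
  "commands": [
    [0,0,2,0],
    [0,0,4,0],
    [0,0,5,0],
    [0,0,3,0.1],
    [-1,0,1,0.17]
  ]
}}

```text
time_s: 19.45
tool_pos: [0.529, -0.0476, 0.1272]
eef_rot: [-2.732, 1.549, -0.005]
contact_force: [0.1, -0.4, -0.5]
width: 0.0466
grip_force: 0.0
```

Emit:
{"fn": "send_rows", "kwargs": {
  "commands": [
    [-1.5,0.8,0,0.17],
    [-1.5,0.8,0,0.17],
    [-1.5,0.8,0,0.17],
    [-1.5,0.8,0,0.17],
    [-1.4,0.8,0,0.17]
  ],
  "fingers": 1
}}

```text
time_s: 20.08
tool_pos: [0.4535, -0.0072, 0.1252]
eef_rot: [-3.129, 0.283, -0.0]
contact_force: [0.1, -0.5, 0.2]
width: 0.0906
grip_force: 0.0
```

Emit:
{"fn": "send_rows", "kwargs": {
  "commands": [
    [-1.4,0.7,0,0.12],
    [0,0,0,0],
    [0,0,0,0]
  ]
}}

```text
time_s: 20.45
tool_pos: [0.4406, -0.0007, 0.1253]
eef_rot: [3.14, -0.108, 0.001]
contact_force: [0.2, 0.2, 0.5]
width: 0.093
grip_force: 0.0
```

Run:
```python
from h import *
im=save('wrist','w6')
o=bot.get_obs();print(o['tool_pos'],o['eef_rot'],o['width'])
```

```text
[ 0.44062866 -0.00072221  0.12523268] [ 3.13970442e+00 -1.07683857e-01  8.06034711e-04] 0.09328887322762146
```

View pics/w6.png

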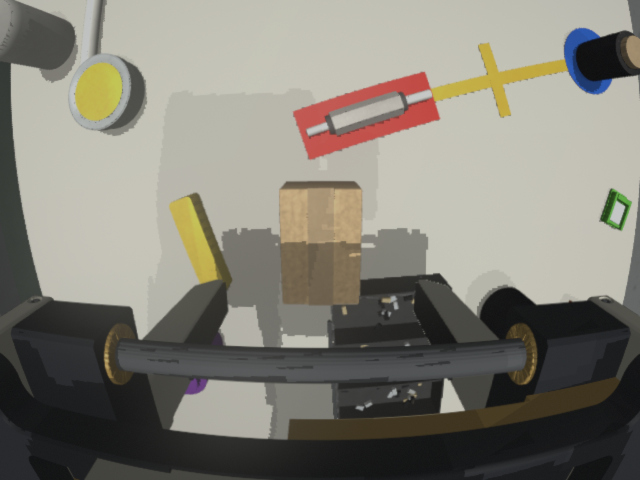

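The gauge lies centred on the red patch at (368,113). The carton top spans (280,188), (361,188), (361,303) and (280,303), square to the tool. The hex set runs (185,200) to (218,285).

Run:
```python
from h import *
im=dict(np.load('pics/w6.npz'))
P=lambda u,v,z=0:px(im,u,v,z,True)[:2]
c=[P(*p,.055) for p in((280,188),(361,188),(361,303),(280,303))];print(c,np.mean(c,0))
print('hex',[P(*p,.024) for p in((171,204),(192,194),(231,282),(213,290))])
print('tray',P(330,282,.03),P(448,277,.04))
a=P(312,131,.009);b=P(430,94,.009);print('gauge',a,b,(a+b)/2,np.degrees(np.arctan2(*(b-a)[::-1])))
print('red',[P(*p) for p in((295,112),(426,73),(440,118),(309,158))],'tick',P(495,79),'blue',P(595,61))
```

```text
[array([0.4846, 0.0269]), array([ 0.4806, -0.031 ]), array([ 0.3911, -0.0275]), array([0.3955, 0.0356])] [0.43795 0.001  ]
hex [array([0.4763, 0.1256]), array([0.4829, 0.1051]), array([0.4036, 0.0813]), array([0.3969, 0.099 ])]
tray [ 0.4008 -0.0044] [ 0.4011 -0.1033]
gauge [0.5251 0.002 ] [ 0.553  -0.0996] [ 0.53905 -0.0488 ] -74.64472229051952
red [array([0.5429, 0.0154]), array([ 0.5731, -0.1001]), array([ 0.5327, -0.1103]), array([0.5025, 0.0064])] tick [ 0.5704 -0.1674] blue [ 0.6029 -0.2964]
```

Emit:
{"fn": "send_rows", "kwargs": {
  "commands": [
    [-0.2,0.2,-4,0],
    [0,0,-4,0],
    [0,0,-3,0],
    [0,0,-2.2,0],
    [0,0,0,0]
  ],
  "fingers": 0.85
}}

```text
time_s: 21.12
tool_pos: [0.4375, 0.0014, -0.008]
eef_rot: [-3.14, 0.106, 0.004]
contact_force: [-0.2, -0.3, 1.5]
width: 0.0858
grip_force: 0.0
```

Emit:
{"fn": "send_rows", "kwargs": {
  "commands": [
    [0,0,0,0],
    [0,0,0,0],
    [0,0,0,0],
    [0,0,0,0],
    [0,0,0,0]
  ],
  "fingers": -1
}}

```text
time_s: 21.75
tool_pos: [0.4385, 0.0014, -0.0062]
eef_rot: [3.14, -0.104, 0.002]
contact_force: [-1.5, -0.3, 7.2]
width: 0.0597
grip_force: 20.0
```

Emit:
{"fn": "send_rows", "kwargs": {
  "commands": [
    [0,0,0,0],
    [0,0,1,0],
    [0,0,2,0],
    [0,0,2,0],
    [0,0,0,0]
  ]
}}

```text
time_s: 22.38
tool_pos: [0.4387, 0.0015, 0.0444]
eef_rot: [3.14, -0.104, 0.004]
contact_force: [0.7, 0.3, -1.3]
width: 0.0598
grip_force: 20.0
```

Emit:
{"fn": "send_rows", "kwargs": {
  "commands": [
    [1.6,-2.1,1,-0.155],
    [1.6,-2.1,0,-0.155],
    [1.6,-2.1,0,-0.155],
    [1.6,-2.1,0,-0.155],
    [1.6,-2.1,0,-0.155]
  ]
}}

```text
time_s: 23.0
tool_pos: [0.5179, -0.104, 0.0522]
eef_rot: [2.864, -1.29, -0.002]
contact_force: [0.5, 0.4, -1.6]
width: 0.0598
grip_force: 20.0
```

Emit:
{"fn": "send_rows", "kwargs": {
  "commands": [
    [1.7,-2.1,0,-0.155],
    [1.7,-2.2,0,-0.155],
    [1.7,-2.2,0,-0.155],
    [0,0,0,0],
    [0,0,0,0]
  ]
}}

```text
time_s: 23.62
tool_pos: [0.5681, -0.1678, 0.0523]
eef_rot: [2.497, -1.906, -0.003]
contact_force: [-0.8, 0.7, -1.4]
width: 0.0603
grip_force: 20.0
```

Run:
```python
from h import *
im=save('wrist','w7');save('side','s7')
o=bot.get_obs();print(o['tool_pos'],o['eef_rot'],o['width'])
```

```text
[ 0.56832174 -0.16770169  0.05275515] [ 2.49666431e+00 -1.90648335e+00 -1.75027464e-03] 0.05959272080768824
```

View pics/w7.png

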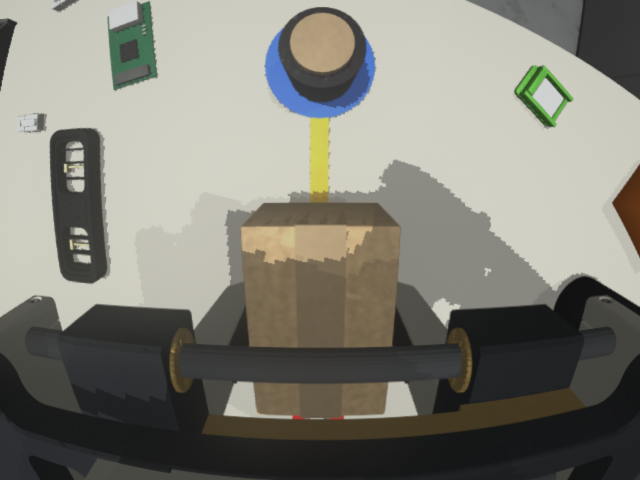

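The carton is held straight above the tape, with its top front edge from (242,227) to (399,227) and the tape at u=319. The roll sits centred on the blue patch, the black level is at (78,205), the board is at (132,45), and the clip is at (544,96). My picture views are used up, so the rest is numeric.

Run:
```python
from h import *
im=dict(np.load('pics/w7.npz'))
P=lambda u,v,z=0:px(im,u,v,z,True)[:2]
c=[P(*p,.1135) for p in((242,227),(399,227),(386,413),(256,413))];print(c,np.mean(c,0))
print('level',[P(*p,.02) for p in((52,130),(100,130),(105,280),(62,280))],'board',[P(*p,.0) for p in((108,10),(157,75),(115,88))])
print('clip',[P(*p,.013) for p in((538,66),(571,98),(549,126),(516,92))])
print('tape at',P(310,200),P(329,200),'blue',P(320,63))
hs=cv2.cvtColor(im['frame'],cv2.COLOR_RGB2HSV);m=cv2.inRange(hs,(45,150,40),(75,255,255));m[:,:450]=0
p=np.argwhere(m)[:,::-1];w=np.array([P(u,v,.008) for u,v in p]);q=cv2.minAreaRect((w*1000).astype(np.float32));print('cliprect',q,len(p))
# board/white
```

```text
[array([ 0.608, -0.2  ]), array([ 0.5517, -0.2154]), array([ 0.5269, -0.1302]), array([ 0.5855, -0.1143])] [ 0.568025 -0.164975]
level [array([ 0.7814, -0.2075]), array([ 0.7363, -0.2141]), array([ 0.7173, -0.1075]), array([ 0.7594, -0.0941])] board [array([ 0.7702, -0.3036]), array([ 0.7113, -0.2584]), array([ 0.7438, -0.2445])]
clip [array([ 0.4582, -0.3385]), array([ 0.424 , -0.3284]), array([ 0.4377, -0.3002]), array([ 0.4708, -0.3124])]
tape at [ 0.5844 -0.1985] [ 0.5722 -0.2018] blue [ 0.6022 -0.2889]
cliprect ((443.8016357421875, -324.2503662109375), (28.2052001953125, 39.62181091308594), 67.322021484375) 88
```

Emit:
{"fn": "send_rows", "kwargs": {
  "commands": [
    [0.1,-0.1,-2,0],
    [0,0,-2,0],
    [0,0,-1.2,0],
    [0,0,0,0],
    [0,0,0,0]
  ]
}}

```text
time_s: 24.35
tool_pos: [0.5703, -0.1696, 0.0014]
eef_rot: [-2.495, 1.909, -0.001]
contact_force: [0.1, -0.6, -0.6]
width: 0.0599
grip_force: 20.0
```

Emit:
{"fn": "send_rows", "kwargs": {
  "commands": [
    [0,0,0,0],
    [0,0,0,0],
    [0,0,0,0],
    [0,0,0,0]
  ]
}}

```text
time_s: 24.85
tool_pos: [0.57, -0.1695, 0.0012]
eef_rot: [-2.495, 1.909, -0.0]
contact_force: [0.2, 0.2, -1.3]
width: 0.06
grip_force: 20.0
```

Emit:
{"fn": "send_rows", "kwargs": {
  "commands": [
    [0,0,-0.4,0],
    [0,0,-0.2,0],
    [0,0,0,0],
    [0,0,0,0]
  ]
}}

```text
time_s: 25.35
tool_pos: [0.5701, -0.1695, -0.0049]
eef_rot: [-2.495, 1.909, -0.0]
contact_force: [0.5, 0.4, -1.3]
width: 0.0595
grip_force: 20.0
```

Emit:
{"fn": "send_rows", "kwargs": {
  "commands": [
    [0,0,-0.1,0],
    [0,0,-0.05,0],
    [0,0,0,0],
    [0,0,0,0]
  ]
}}

```text
time_s: 25.85
tool_pos: [0.5701, -0.1695, -0.0062]
eef_rot: [2.495, -1.909, 0.0]
contact_force: [-1.3, -0.1, 2.1]
width: 0.0598
grip_force: 20.0
```

Emit:
{"fn": "send_rows", "kwargs": {
  "commands": [
    [0,0,0,0],
    [0,0,0,0],
    [0,0,0,0],
    [0,0,0,0]
  ],
  "fingers": 0.7
}}

```text
time_s: 26.35
tool_pos: [0.57, -0.1695, -0.0064]
eef_rot: [-2.495, 1.909, 0.0]
contact_force: [-0.5, -0.1, 0.4]
width: 0.0789
grip_force: 0.0
```

Emit:
{"fn": "send_rows", "kwargs": {
  "commands": [
    [0,0,2,0],
    [0,0,3,0],
    [0,0,4,0],
    [0,0,2,0],
    [-1.5,-1.5,0,0.13]
  ]
}}

```text
time_s: 26.98
tool_pos: [0.5565, -0.1845, 0.107]
eef_rot: [-2.616, 1.737, -0.007]
contact_force: [-0.1, -1.5, -0.9]
width: 0.079
grip_force: 0.0
```

Emit:
{"fn": "send_rows", "kwargs": {
  "commands": [
    [-2,-2.5,0,0.13],
    [-2,-2.5,0,0.13],
    [-2,-2.5,0,0.13],
    [-2,-2.5,0,0.13],
    [-2,-2.5,0,0.13]
  ]
}}

```text
time_s: 27.6
tool_pos: [0.4546, -0.3104, 0.1051]
eef_rot: [3.035, -0.81, 0.002]
contact_force: [0.2, -0.2, 0.0]
width: 0.0788
grip_force: 0.0
```

Emit:
{"fn": "send_rows", "kwargs": {
  "commands": [
    [-1,-1.5,0,0.13],
    [0,0,0,0],
    [0,0,0,0],
    [0,0,0,0]
  ],
  "fingers": 0.1
}}

```text
time_s: 28.1
tool_pos: [0.4455, -0.3239, 0.1039]
eef_rot: [3.08, -0.619, 0.0]
contact_force: [-0.0, -0.2, 0.6]
width: 0.0516
grip_force: 0.0
```

```bash
cat >> h.py <<'E'
def seg(im,lo,hi,z,fish,roi=None):
    "rect (mm) of coloured pixels at height z"
    hs=cv2.cvtColor(im['frame'],cv2.COLOR_RGB2HSV);m=cv2.inRange(hs,lo,hi)
    if roi is not None: k=np.zeros_like(m);k[roi[1]:roi[3],roi[0]:roi[2]]=1;m*=k
    n,l,s,c=cv2.connectedComponentsWithStats(m)
    for i in range(1,n):
        if s[i,4]>60:
            p=np.argwhere(l==i)[:,::-1];w=np.array([px(im,u,v,z,fish)[:2] for u,v in p])
            q=cv2.minAreaRect((w*1000).astype(np.float32));print(c[i].round(),s[i,4],np.round(q[0],1),np.round(q[1],1),round(q[2],1))
E
python3 - <<'E'
from h import *
im=save('wrist','w8')
o=bot.get_obs();print(o['tool_pos'],o['eef_rot'],o['width'])
for z in(0.004,.013):seg(im,(45,120,40),(75,255,255),z,True)
print('carton brown');seg(im,(8,60,80),(20,170,255),.055,True)
for n in('scene','side'):
    s=save(n,n+'8');print(n);seg(s,(8,60,100),(20,170,255),.055,False,(200,150,500,400))
E
```

```text
[ 0.44543434 -0.32389692  0.10377892] [-3.07999726e+00  6.18848473e-01 -1.44178849e-04] 0.05152723301232312
[320. 216.] 134 [ 460.3 -328.4] [26.6  2.6] 67.3
[323. 224.] 251 [ 450.9 -324.5] [28.4 14.2] 67.8
[320. 216.] 134 [ 461.9 -329. ] [25.8  2.5] 67.2
[323. 224.] 251 [ 452.8 -325.3] [27.6 13.7] 68.1
carton brown
[168.  66.] 1491 [ 607.9 -276.8] [31.3 32.1] 68.6
[ 94. 179.] 6230 [ 566.  -177.6] [ 71.6 111.3] 14.8
[196. 347.] 322 [ 408.3 -197.6] [12.7 45.5] 37.9
[444. 361.] 464 [ 320.8 -377.8] [16.3 65.5] 77.7
[193. 384.] 82 [ 379.9 -178.8] [ 6.6 20.3] 80.5
[327. 420.] 3368 [ 312.8 -274.1] [152.5  64.6] 67.9
[543. 402.] 218 [ 217.9 -465. ] [44.6 12.8] 20.2
[526. 405.] 167 [ 225.8 -445.7] [40.8 10.1] 15.7
[507. 405.] 99 [ 238.9 -425. ] [27.7  8. ] 10.5
[484. 412.] 220 [ 243.4 -403.2] [38.5 12.3] 8.9
[463. 413.] 153 [ 253.3 -384.1] [31.4 10.4] 6.2
scene
[213. 230.] 236 [ 301.9 -129.6] [34.6 57.5] 34.5
[332. 293.] 1434 [ 583.1 -202.7] [ 63.8 165.4] 19.0
side
[355. 266.] 1266 [ 574.3 -205.7] [ 86.1 163.4] 6.1
[247. 255.] 182 [ 349.1 -120.3] [42.  45.1] 52.1
```

Emit:
{"fn": "send_rows", "kwargs": {
  "commands": [
    [0,0.1,-4,0],
    [0,0,-4,0],
    [0,0,-3,0],
    [0,0,-1,0],
    [0,0,0,0]
  ],
  "grip_force": 10
}}

```text
time_s: 28.88
tool_pos: [0.4451, -0.3234, -0.0162]
eef_rot: [-3.08, 0.618, 0.0]
contact_force: [0.2, -0.5, 0.2]
width: 0.0513
grip_force: 0.0
```

Emit:
{"fn": "send_rows", "kwargs": {
  "commands": [
    [0,0,-0.4,0],
    [0,0,-0.4,0],
    [0,0,-0.1,0],
    [0,0,0,0],
    [0,0,0,0]
  ]
}}

```text
time_s: 29.5
tool_pos: [0.4451, -0.3235, -0.0252]
eef_rot: [3.08, -0.618, 0.0]
contact_force: [0.9, 0.8, 0.5]
width: 0.0512
grip_force: 0.0
```

```bash
cat > fit.py <<'E'
from h import *
from scipy.optimize import minimize
def fit(tags,L,W,H,lo,hi,x0,z=0,pad=12):
    V=[]
    for t in tags:
        im=dict(np.load(f'pics/{t}.npz'));V.append((im,cv2.inRange(cv2.cvtColor(im['frame'],cv2.COLOR_RGB2HSV),lo,hi)>0))
    def f(p):
        e=0;c,s=np.cos(p[2]),np.sin(p[2])
        C=np.array([[p[0]+c*a*L/2-s*b*W/2,p[1]+s*a*L/2+c*b*W/2,h] for a in(-1,1) for b in(-1,1) for h in(z,z+H)])
        for im,m in V:
            q=cv2.projectPoints(C,np.array(im['rvec']),np.array(im['tvec']),im['mtx'],None)[0]
            k=np.zeros(m.shape,np.uint8);cv2.fillConvexPoly(k,cv2.convexHull((q*16).astype(np.int32)),1,shift=4)
            d=cv2.dilate(k,np.ones((pad,pad)))>0;k=k>0;e+=((m&d)!=k).sum()/k.sum()
        return e
    r=min((minimize(f,np.array(x0)+d,method='Nelder-Mead',options=dict(initial_simplex=np.array(x0)+d+np.array([[0,0,0],[.006,0,0],[0,.006,0],[0,0,.08]]))) for d in([0,0,0],[.003,-.003,.03],[-.003,.003,-.03])),key=lambda r:r.fun)
    return r.x[:2].round(4),round(np.degrees(r.x[2]),1),round(r.fun,3)
E
python3 - <<'E'
from fit import *
for t in(['scene8','side8'],['scene8'],['side8']):print(t,fit(t,.091,.06,.055,(8,40,40),(24,200,255),(.57,-.168,np.radians(-75))))
print('init',fit(['scene0','side0'],.091,.06,.055,(8,40,40),(24,200,255),(.438,.001,-.07)))
E
```

```text
['scene8', 'side8'] (array([ 0.5706, -0.1697]), np.float64(-73.7), np.float64(0.234))
['scene8'] (array([ 0.5717, -0.1705]), np.float64(-72.7), np.float64(0.082))
['side8'] (array([ 0.5692, -0.1683]), np.float64(-76.8), np.float64(0.125))
init (array([0.4376, 0.001 ]), np.float64(-4.0), np.float64(0.152))
```

Emit:
{"fn": "send_rows", "kwargs": {
  "commands": [
    [0,0,0,0],
    [0,0,0,0],
    [0,0,0,0],
    [0,0,0,0],
    [0,0,0,0]
  ],
  "fingers": -1
}}

```text
time_s: 30.12
tool_pos: [0.445, -0.3235, -0.0253]
eef_rot: [3.08, -0.618, 0.0]
contact_force: [-0.3, -0.0, 0.6]
width: 0.0298
grip_force: 10.0
```

Emit:
{"fn": "send_rows", "kwargs": {
  "commands": [
    [0,0,0,0],
    [0,0,0,0],
    [0,0,2,0],
    [0,0,4,0],
    [0,0,5,0]
  ]
}}

```text
time_s: 30.75
tool_pos: [0.4445, -0.323, 0.0851]
eef_rot: [-3.079, 0.618, 0.003]
contact_force: [0.6, -1.2, 0.1]
width: 0.03
grip_force: 10.0
```

Emit:
{"fn": "send_rows", "kwargs": {
  "commands": [
    [0,0,1,0],
    [0,0,0,0],
    [0,0,0,0]
  ]
}}

```text
time_s: 31.12
tool_pos: [0.4444, -0.3229, 0.0932]
eef_rot: [-3.079, 0.618, 0.003]
contact_force: [0.2, -0.0, -0.9]
width: 0.0301
grip_force: 10.0
```

Run:
```python
from h import *
im=save('wrist','w9');o=bot.get_obs();z=o['tool_pos'][2]+.0252;print(o['tool_pos'],o['eef_rot'],o['width'])
seg(im,(45,120,40),(75,255,255),z+.013,True)
```

```text
[ 0.44438058 -0.32293965  0.0931405 ] [-3.07892393  0.61809212  0.00343941] 0.02964305828008282
[320. 264.] 62 [ 464.  -329.2] [8.9 1.5] 67.1
[340. 266.] 90 [ 459.9 -337. ] [8.5 2.9] 67.1
[339. 317.] 576 [ 442.5 -322.6] [25.  33.3] 66.4
[323. 283.] 326 [ 455.8 -326.4] [21.7  4.8] 63.2
[292. 313.] 305 [ 447. -308.] [ 2.9 30.8] 66.6
```

Emit:
{"fn": "send_rows", "kwargs": {
  "commands": [
    [1.8,2.2,0,-0.13],
    [1.8,2.2,0,-0.13],
    [1.8,2.2,0,-0.13],
    [1.8,2.2,0,-0.13],
    [1.8,2.2,0,-0.13]
  ]
}}

```text
time_s: 31.8
tool_pos: [0.535, -0.2125, 0.0933]
eef_rot: [2.718, -1.575, -0.003]
contact_force: [0.3, -0.6, -0.1]
width: 0.03
grip_force: 10.0
```

Emit:
{"fn": "send_rows", "kwargs": {
  "commands": [
    [1.8,2.2,0,-0.13],
    [1.7,2.3,0,-0.13],
    [0,0,-2,0],
    [0,0,-2,0],
    [0,0,-1,0]
  ]
}}

```text
time_s: 32.42
tool_pos: [0.5691, -0.1681, 0.0426]
eef_rot: [2.494, -1.908, -0.005]
contact_force: [-0.7, -0.8, -0.2]
width: 0.0298
grip_force: 10.0
```

Emit:
{"fn": "send_rows", "kwargs": {
  "commands": [
    [0,0,-0.5,0],
    [0,0,0,0],
    [0,0,0,0],
    [0,0,0,0]
  ]
}}

```text
time_s: 32.92
tool_pos: [0.5703, -0.1686, 0.0401]
eef_rot: [-2.495, 1.909, -0.001]
contact_force: [-1.3, 0.9, -0.7]
width: 0.03
grip_force: 10.0
```

Run:
```python
from h import *
im=save('wrist','w10');o=bot.get_obs();z=o['tool_pos'][2]+.0252;print(o['tool_pos'],o['eef_rot'],o['width'],o['qpos'][5])
seg(im,(45,120,40),(75,255,255),z+.013,True,(200,150,450,450))
print('carton');seg(im,(8,40,60),(20,170,255),.055,True,(150,150,500,450))
```

```text
[ 0.57023887 -0.16854859  0.04006073] [-2.49488973e+00  1.90885187e+00 -1.05623809e-03] 0.029716143249760612 2.5112862249004375
[321. 267.] 525 [ 575.6 -185.7] [27.2  3.9] 15.2
[321. 304.] 1817 [ 570.2 -165.3] [29.7 34.7] 15.3
carton
[324. 233.] 8509 [ 577.1 -192.3] [60.3 49.3] 14.6
[320. 343.] 617 [ 563.  -138.1] [40.3 12.9] 15.2
[244. 367.] 542 [ 599.7 -107. ] [ 9.2 48.2] 10.3
[396. 367.] 445 [ 515.4 -129.3] [ 8.6 47. ] 21.3
[334. 424.] 6369 [542.  -73.5] [246.2  24.7] 15.4
```

Emit:
{"fn": "send_rows", "kwargs": {
  "commands": [
    [0,0,-0.5,0],
    [0,-0.1,-0.4,0],
    [0,0,0,0],
    [0,0,0,0]
  ]
}}

```text
time_s: 33.48
tool_pos: [0.57, -0.1695, 0.0306]
eef_rot: [-2.495, 1.909, 0.0]
contact_force: [-0.2, -0.8, -0.2]
width: 0.0299
grip_force: 10.0
```

Emit:
{"fn": "send_rows", "kwargs": {
  "commands": [
    [0,0,-0.1,0],
    [0,0,0,0],
    [0,0,0,0],
    [0,0,0,0]
  ]
}}

```text
time_s: 33.98
tool_pos: [0.57, -0.1695, 0.0297]
eef_rot: [-2.495, 1.909, -0.0]
contact_force: [0.2, -0.8, 0.1]
width: 0.0299
grip_force: 10.0
```

Emit:
{"fn": "send_rows", "kwargs": {
  "commands": [
    [0,0,-0.1,0],
    [0,0,0,0],
    [0,0,0,0],
    [0,0,0,0]
  ]
}}

```text
time_s: 34.48
tool_pos: [0.5701, -0.1696, 0.0295]
eef_rot: [2.495, -1.909, 0.0]
contact_force: [-3.6, 0.2, 9.3]
width: 0.0295
grip_force: 10.0
```

Emit:
{"fn": "send_rows", "kwargs": {
  "commands": [
    [0,0,0.1,0],
    [0,0,0,0],
    [0,0,0,0],
    [0,0,0,0],
    [0,0,0,0]
  ],
  "fingers": -0.1
}}

```text
time_s: 35.1
tool_pos: [0.57, -0.1695, 0.0296]
eef_rot: [2.495, -1.909, -0.0]
contact_force: [-0.5, 0.0, 0.0]
width: 0.0419
grip_force: 0.0
```

Emit:
{"fn": "send_rows", "kwargs": {
  "commands": [
    [0,0,1,0],
    [0,0,3,0],
    [0,0,4,0],
    [-1,2,2,0.17],
    [-2,4,0,0.17]
  ]
}}

```text
time_s: 35.72
tool_pos: [0.541, -0.1099, 0.132]
eef_rot: [-2.784, 1.453, -0.007]
contact_force: [0.1, 0.5, 0.1]
width: 0.0419
grip_force: 0.0
```

Emit:
{"fn": "send_rows", "kwargs": {
  "commands": [
    [-2,4,0,0.18],
    [-2,4,0,0.18],
    [-2,4,0,0.18],
    [-2,4,0,0.18],
    [-1.2,3,0,0.18]
  ]
}}

```text
time_s: 36.35
tool_pos: [0.4473, 0.0819, 0.1304]
eef_rot: [-3.14, 0.094, -0.001]
contact_force: [0.3, 0.4, -0.6]
width: 0.0417
grip_force: 0.0
```

Emit:
{"fn": "send_rows", "kwargs": {
  "commands": [
    [-1,2,0,0.18],
    [0,0,0,0.15],
    [0,0,0,0],
    [0,0,0,0]
  ],
  "fingers": 0.1
}}

```text
time_s: 36.85
tool_pos: [0.4382, 0.1004, 0.1299]
eef_rot: [-3.115, -0.408, -0.001]
contact_force: [0.0, -0.1, 0.0]
width: 0.0511
grip_force: 0.0
```

Run:
```python
from fit import *
im=save('wrist','w11');o=bot.get_obs();print(o['tool_pos'],o['eef_rot'],o['width'])
seg(im,(20,120,80),(32,255,255),.024,True)
save('scene','scene11');save('side','side11')
lo,hi=(8,40,40),(24,200,255)
for t in(['scene11'],['side11'],['scene11','side11']):print('carton',t,fit(t,.091,.06,.055,lo,hi,(.57,-.169,np.radians(-75))))
for t in(['scene11'],['side11']):print('clip',t,fit(t,.038,.03,.014,(45,60,40),(75,255,255),(.57,-.169,np.radians(-75)),z=.055,pad=7))
for t in(['scene11'],['side11'],['scene11','side11']):print('hex',t,fit(t,.092,.022,.024,(20,120,60),(32,255,255),(.438,.102,.26)))
```

```text
[0.43817493 0.10033566 0.12983644] [-3.11492830e+00 -4.08296076e-01 -4.46315579e-04] 0.05095279355433678
[267.  36.] 2969 [586.5 185.7] [51.5 51.9] 12.3
[559. 173.] 146 [552.7 -97.6] [10.9 18.1] 15.4
[313. 231.] 2609 [436.6 107.4] [88.8 20.7] 14.2
[447. 365.] 304 [339.7 -55.5] [73.  12.6] 22.8
[191. 354.] 77 [287.7 193.5] [24.2  4.9] 2.5
[193. 384.] 65 [249.9 187.5] [21.2  5.6] 17.4
carton ['scene11'] (array([ 0.5719, -0.1706]), np.float64(-72.4), np.float64(0.238))
carton ['side11'] (array([ 0.5693, -0.1677]), np.float64(-76.8), np.float64(0.271))
carton ['scene11', 'side11'] (array([ 0.5711, -0.1709]), np.float64(-73.4), np.float64(0.527))
clip ['scene11'] (array([ 0.5701, -0.1671]), np.float64(-69.8), np.float64(0.481))
clip ['side11'] (array([ 0.5722, -0.1702]), np.float64(-79.3), np.float64(0.454))
hex ['scene11'] (array([0.4371, 0.1034]), np.float64(20.4), np.float64(0.235))
hex ['side11'] (array([0.4366, 0.1051]), np.float64(18.2), np.float64(0.224))
hex ['scene11', 'side11'] (array([0.4356, 0.1062]), np.float64(19.1), np.float64(0.474))
```

Emit:
{"fn": "send_rows", "kwargs": {
  "commands": [
    [-0.1,0.6,-4,0],
    [0,0,-4,0],
    [0,0,-3,0],
    [0,0,-2,0],
    [0,0,0,0]
  ],
  "grip_force": 30
}}

```text
time_s: 37.62
tool_pos: [0.4362, 0.1063, -0.0013]
eef_rot: [-3.115, -0.411, 0.004]
contact_force: [-0.1, -0.6, 0.0]
width: 0.0511
grip_force: 0.0
```

Emit:
{"fn": "send_rows", "kwargs": {
  "commands": [
    [0,0,-0.7,0],
    [0,0,-0.4,0],
    [0,0,0,0],
    [0,0,0,0]
  ]
}}

```text
time_s: 38.12
tool_pos: [0.4372, 0.1065, -0.0111]
eef_rot: [3.114, 0.413, 0.001]
contact_force: [0.2, -0.6, -0.4]
width: 0.0513
grip_force: 0.0
```

Emit:
{"fn": "send_rows", "kwargs": {
  "commands": [
    [0,0,0,0],
    [0,0,0,0],
    [0,0,0,0],
    [0,0,0,0],
    [0,0,0,0]
  ],
  "fingers": -1
}}

```text
time_s: 38.75
tool_pos: [0.4371, 0.1065, -0.0113]
eef_rot: [3.114, 0.413, 0.0]
contact_force: [1.2, 0.0, 1.4]
width: 0.0219
grip_force: 30.0
```

Emit:
{"fn": "send_rows", "kwargs": {
  "commands": [
    [0,0,0,0],
    [0,0,1,0],
    [0,0,2,0],
    [0,0,3,0],
    [0,0,4,0]
  ]
}}

```text
time_s: 39.38
tool_pos: [0.4363, 0.1064, 0.0896]
eef_rot: [-3.114, -0.413, 0.002]
contact_force: [0.3, 0.7, -0.4]
width: 0.0215
grip_force: 30.0
```

Run:
```python
from h import *
im=save('wrist','w12');o=bot.get_obs();print(o['tool_pos'],o['eef_rot'],o['width'])
seg(im,(20,100,60),(32,255,255),o['tool_pos'][2]+.011+.024,True,(200,100,460,480))
```

```text
[0.43896643 0.10687176 0.09428158] [-3.11420276 -0.41330568 -0.00859082] 0.021431881449257346
[320. 276.] 6653 [449.4 111.5] [68.1 21.7] 15.1
[263. 364.] 486 [397.7 126.6] [40.5  5.9] 10.4
[377. 365.] 488 [412.3  72.4] [40.4  5.9] 19.7
[340. 425.] 5121 [367.3  83.1] [ 21.  152.1] 14.9
```

Emit:
{"fn": "send_rows", "kwargs": {
  "commands": [
    [0.6,-2.8,1,-0.174],
    [0.6,-2.8,0,-0.174],
    [0.6,-2.9,0,-0.174],
    [0.6,-2.9,0,-0.174],
    [0.6,-2.9,0,-0.174]
  ]
}}

```text
time_s: 40.05
tool_pos: [0.467, -0.0374, 0.099]
eef_rot: [-2.996, 0.946, -0.0]
contact_force: [0.2, 0.0, -1.5]
width: 0.0216
grip_force: 30.0
```

Emit:
{"fn": "send_rows", "kwargs": {
  "commands": [
    [0.6,-2.9,0,-0.174],
    [0.6,-2.9,0,-0.174],
    [0.6,-2.9,0,-0.174],
    [0.6,-2.8,0,-0.175],
    [3.5,0,0,0]
  ]
}}

```text
time_s: 40.67
tool_pos: [0.5254, -0.1531, 0.099]
eef_rot: [2.493, -1.912, -0.001]
contact_force: [-0.2, -0.5, -1.8]
width: 0.0213
grip_force: 30.0
```

Emit:
{"fn": "send_rows", "kwargs": {
  "commands": [
    [3.8,0,0,0],
    [3.8,0,0,0],
    [3.7,0,0,0],
    [0,0,0,0],
    [0,0,0,0]
  ]
}}

```text
time_s: 41.3
tool_pos: [0.6381, -0.1513, 0.0984]
eef_rot: [2.498, -1.905, -0.002]
contact_force: [-0.8, -0.2, -1.8]
width: 0.0217
grip_force: 30.0
```

Run:
```python
from h import *
im=save('wrist','w13');o=bot.get_obs();print(o['tool_pos'],o['eef_rot'],o['width'],o['qpos'])
z=o['tool_pos'][2]+.011
seg(im,(20,100,60),(32,255,255),z+.024,True,(240,100,420,480))
print('clip');seg(im,(45,100,40),(75,255,255),.069,True)
print('carton top');seg(im,(8,40,60),(20,170,255),.055,True,(330,150,640,480))
```

```text
[ 0.6380356  -0.15138756  0.09858352] [ 2.49751646e+00 -1.90515959e+00 -1.50419604e-03] 0.02169315037312687 [-3.03920172e-01  6.38156308e-01  1.43496342e+00 -3.40610399e-05
  1.06950244e+00  2.57020570e+00]
[410. 155.] 792 [ 619.5 -226.3] [ 6.4 24.3] 15.0
[321. 276.] 6667 [ 641.4 -160.5] [22.1 70.4] 14.3
[368. 236.] 84 [ 627.1 -186.7] [2.3 6. ] 17.1
[377. 365.] 508 [ 601.2 -122.2] [ 6.1 42.3] 20.1
[263. 367.] 422 [ 656.7 -106.4] [ 5.5 40. ] 10.7
[382. 426.] 1833 [588.5 -82.1] [56.6 22. ] 15.9
[262. 428.] 833 [646.6 -63.6] [34.  16.5] 15.1
clip
[425. 253.] 1471 [ 572.5 -168.6] [31.8 39.4] 15.6
carton top
[415. 242.] 8510 [ 575.  -169.7] [67.5 91.8] 15.2
[634. 204.] 62 [ 390.7 -260.2] [15.9 35.8] 27.7
[377. 369.] 358 [572.8 -73.5] [ 9.6 63.1] 17.9
[423. 421.] 3402 [504.4 -27.5] [177.8  33. ] 15.4
```

Emit:
{"fn": "send_rows", "kwargs": {
  "commands": [
    [0.1,-0.1,-3,0],
    [0,0,-3,0],
    [0,0,-2,0],
    [0,0,-1.2,0],
    [0,0,0,0]
  ]
}}

```text
time_s: 41.98
tool_pos: [0.6397, -0.1524, 0.0064]
eef_rot: [2.498, -1.905, -0.001]
contact_force: [-0.1, -0.3, -2.2]
width: 0.0214
grip_force: 30.0
```

Emit:
{"fn": "send_rows", "kwargs": {
  "commands": [
    [0,0,-0.5,0],
    [0,0,-0.3,0],
    [0,0,0,0],
    [0,0,0,0]
  ]
}}

```text
time_s: 42.48
tool_pos: [0.6401, -0.1525, -0.0012]
eef_rot: [-2.498, 1.905, -0.0]
contact_force: [0.4, -0.2, -1.4]
width: 0.0217
grip_force: 30.0
```

Emit:
{"fn": "send_rows", "kwargs": {
  "commands": [
    [0,0,-0.3,0],
    [0,0,-0.2,0],
    [0,0,0,0],
    [0,0,0,0]
  ]
}}

```text
time_s: 42.98
tool_pos: [0.64, -0.1525, -0.0064]
eef_rot: [2.498, -1.905, -0.0]
contact_force: [-0.4, 0.2, -1.4]
width: 0.0217
grip_force: 30.0
```

Emit:
{"fn": "send_rows", "kwargs": {
  "commands": [
    [0,0,-0.2,0],
    [0,0,0,0],
    [0,0,-0.1,0],
    [0,0,0,0],
    [0,0,0,0]
  ]
}}

```text
time_s: 43.6
tool_pos: [0.64, -0.1525, -0.0094]
eef_rot: [-2.498, 1.905, -0.0]
contact_force: [-1.0, 0.4, -1.2]
width: 0.0221
grip_force: 30.0
```

Emit:
{"fn": "send_rows", "kwargs": {
  "commands": [
    [0,0,-0.1,0],
    [0,0,0,0],
    [0,0,0,0]
  ]
}}

```text
time_s: 43.98
tool_pos: [0.64, -0.1525, -0.0104]
eef_rot: [2.498, -1.905, -0.0]
contact_force: [-0.4, 0.1, -2.4]
width: 0.0216
grip_force: 30.0
```

Emit:
{"fn": "send_rows", "kwargs": {
  "commands": [
    [0,0,-0.1,0],
    [0,0,0,0],
    [0,0,0,0]
  ]
}}

```text
time_s: 44.35
tool_pos: [0.6401, -0.1525, -0.0113]
eef_rot: [-2.498, 1.905, -0.0]
contact_force: [-0.2, 0.3, 0.6]
width: 0.0215
grip_force: 30.0
```

Emit:
{"fn": "send_rows", "kwargs": {
  "commands": [
    [0,0,0,0],
    [0,0,0,0],
    [0,0,0,0],
    [0,0,0,0],
    [0,0,0,0]
  ],
  "fingers": -0.3
}}

```text
time_s: 44.98
tool_pos: [0.64, -0.1525, -0.0114]
eef_rot: [2.498, -1.905, -0.0]
contact_force: [-0.0, -0.2, -0.2]
width: 0.0325
grip_force: 0.0
```

Emit:
{"fn": "send_rows", "kwargs": {
  "commands": [
    [0,0,0.5,0],
    [0,0,2,0],
    [0,0,4,0],
    [0,0,5,0],
    [-3,-2,2,0]
  ]
}}

```text
time_s: 45.6
tool_pos: [0.6121, -0.1723, 0.1283]
eef_rot: [-2.498, 1.901, -0.009]
contact_force: [-0.2, -0.7, -1.2]
width: 0.0329
grip_force: 0.0
```

Emit:
{"fn": "send_rows", "kwargs": {
  "commands": [
    [-5,-2,1,0],
    [-5,-2,1,0],
    [-5,-2,0,0],
    [0,0,0,0],
    [0,0,0,0]
  ]
}}

```text
time_s: 46.22
tool_pos: [0.4609, -0.2327, 0.1448]
eef_rot: [-2.497, 1.906, -0.003]
contact_force: [-0.8, 0.8, 0.0]
width: 0.0324
grip_force: 0.0
```

Run:
```python
from fit import *
im=save('wrist','w14');save('scene','scene14');save('side','side14');o=bot.get_obs();print(o['tool_pos'],o['width'])
for z in(.055,):seg(im,(8,40,60),(20,170,255),z,True)
print('clip');seg(im,(45,100,40),(75,255,255),.069,True)
print('hex');seg(im,(20,110,60),(32,255,255),.024,True)
lo,hi=(8,40,40),(24,200,255)
for t in(['scene14'],['side14']):
    print('carton',t,fit(t,.091,.06,.055,lo,hi,(.57,-.169,np.radians(-75))))
    print('hex',t,fit(t,.092,.022,.024,(20,120,60),(32,255,255),(.64,-.152,np.radians(-75))))
    print('clip',t,fit(t,.038,.03,.014,(45,60,40),(75,255,255),(.57,-.169,np.radians(-75)),z=.055,pad=7))
# bystanders moved?
for n in('scene','side'):
    a=np.load(f'pics/{n}0.npz');b=np.load(f'pics/{n}14.npz')
    for nm,p in(('tin',(.57,.24,.03)),('board',(.735,-.27,.01)),('bigroll',(.35,-.19,.1))):
        q=cv2.projectPoints(np.array([p]),a['rvec'],a['tvec'],a['mtx'],None)[0].ravel().astype(int);s=np.s_[q[1]-15:q[1]+15,q[0]-15:q[0]+15]
        print(n,nm,np.abs(a['frame'][s].astype(int)-b['frame'][s]).mean().round(1))
```

```text
[ 0.46096523 -0.23213535  0.14384097] 0.03216483013578472
[160. 132.] 1182 [ 608.7 -281.9] [33.8 31.9] 12.5
[487. 215.] 1602 [ 299.8 -278.7] [ 66.4 113.7] 63.1
[190. 258.] 5531 [ 566.1 -178.5] [74.4 86.5] 15.3
[238. 364.] 516 [501. -93.] [14.7 76.6] 8.9
[402. 364.] 421 [ 356.9 -132.9] [14.6 76.3] 21.7
[342. 422.] 6818 [387.  -46.9] [455.6  39.3] 15.5
clip
[ 83. 125.] 76 [ 679.6 -277.2] [17.8 11.9] 8.7
[175. 273.] 807 [ 568.6 -169.9] [33.  40.1] 14.6
hex
[193. 189.] 510 [ 579.8 -236. ] [10.7 41.2] 14.6
[125. 260.] 1677 [ 637.8 -150.3] [26.9 89.7] 15.3
[403. 367.] 514 [ 343.2 -114.5] [15.8 82.5] 20.6
[235. 371.] 263 [506.6 -65.1] [ 8.9 73.4] 13.0
[444. 420.] 3965 [253.7 -53.2] [250.   43.2] 15.4
[200. 423.] 1632 [541.   31.5] [129.2  32.3] 15.5
carton ['scene14'] (array([ 0.5718, -0.1705]), np.float64(-72.6), np.float64(0.238))
hex ['scene14'] (array([ 0.6393, -0.149 ]), np.float64(-73.7), np.float64(0.203))
clip ['scene14'] (array([ 0.57  , -0.1666]), np.float64(-68.1), np.float64(0.469))
carton ['side14'] (array([ 0.5706, -0.1687]), np.float64(-75.1), np.float64(0.276))
hex ['side14'] (array([ 0.6425, -0.1462]), np.float64(-81.9), np.float64(0.264))
clip ['side14'] (array([ 0.5709, -0.1724]), np.float64(-72.5), np.float64(0.44))
scene tin 3.8
scene board 3.4
scene bigroll 19.2
side tin 89.3
side board 5.5
side bigroll 10.7
```

```bash
python3 -c "
from cell import bot
print(bot.close_job())"
```

```text
the job is handed in; nothing more can be done
None
```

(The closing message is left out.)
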